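# Load a batch of brass nozzles into the leak tester and click the selector over to test

### The job

Leak-test the brass nozzles that have come in the bottom tray of the stack: stand the clear hood of the test rig on the bench beside it and lift the empty top tray off the stack onto the bench as well, then lay every nozzle in a cradle of its own, hexagonal inlet towards the seal heads. Put the hood back down square on its gasket and only then turn the selector knob clockwise until it clicks past its detent. Leave the top tray standing on the bench and do not disturb the gauges and other things lying about.

Things in the scene. Friction and masses are not known exactly. Their poses are not given: they have to be found in the camera images.
- rig: Leak test rig, fixed: grey housing, flat top 60 mm above the bench. Origin on the bench under the gasket's centre; it reaches x -215 (robot side) to +115 mm, y +-120 mm. At the rear three cradles lie side by side along x; in front, on the top, the selector knob (x -162, y 0) and, lower than the knob, a small gauge.
- gasket (a point): Centre of the hood's rubber gasket frame, on top of the rig (60 mm above the bench), axes as the rig's. When the hood is on, the hood's origin is here.
- seal_heads (a point): Centre of the faces of the three rubber seal heads, 91 mm above the bench at the rig's x 49.5 mm, facing back (-x) along the cradles. The manifold block behind them reaches x 64 to 88 mm, y +-93 mm, 116 mm above the bench. Axes as the rig's.
- cradle0 (a point): Where a seated nozzle's origin (mid-barrel) belongs in the cradle at the rig's x -12, y -62 mm: 91 mm above the bench, axes as the rig's, nozzle x along rig +x. Each cradle: two cross rails 20 mm wide, tops 72 mm above the bench, centred 50.5 mm before (under the sleeve) and 37.5 mm behind this point (under the hexagon), open between; cheeks 12 mm high on them leave a channel 46 mm wide.
- cradle1 (a point): The same point of the middle cradle (the rig's y 0). Cradles are 62 mm apart.
- cradle2 (a point): The same point of the cradle at the rig's y +62 mm.
- selector (a joint): Angle of the selector knob, rad: 0 at the vent stop, 1.0 at the test stop, growing clockwise seen from above. A sprung detent holds it at either end: turning it takes up to 0.23 N m from 0.12 to the middle (0.5); past the middle it snaps on by itself to above 0.88. It starts at 0 to 0.1.
- selector_grip (a point): On the selector's axis at the height to grip, 94.5 mm above the bench. The knob is a black upright bar 68 mm long, 16 mm thick, 70.5 to 104.5 mm above the bench, on a disc of 34 mm radius whose top is 70.5 mm above the bench. The point's x axis lies along the bar and turns with it: 0.5 rad anticlockwise of the rig's x at joint 0, 0.5 rad clockwise of it at 1.0.
- hood: Clear plastic hood with aluminium edges, 192 mm (x) x 208 mm (y) x 80 mm tall, 4 mm walls, open below, 0.45 kg. Origin at the centre of its open underside, z up. It stands on the rig's gasket at the start, over the empty cradles; either way round will do. The bench left (+y) of the rig is clear as far as y 0.65 but for the ring gauge.
- hood_grip (a point): Middle of the hood's black bar handle, 112 mm above the hood's underside: a bar along the hood's x, 110 mm long, 14 mm wide, 16 mm tall, with 24 mm of free room below it and posts 46 mm either side of this point.
- tray: Bottom tray of the stack, stainless steel, fixed: 256 mm (x) x 170 mm (y), 54 mm high, walls and floor 4 mm. Origin at the centre of its underside. The nozzles lie on its floor along its y axis, head to tail, 70 mm apart, in the 50 mm channels of two comb strips (y 35 to 55 mm either side, tops 14 mm above the bench) under their ends.
- top_tray: Empty stainless top tray, 256 mm (x) x 170 mm (y), loose, 0.5 kg, nested on the bottom tray at the start. Origin at the centre of its underside; its foot (238 x 152 mm, 7 mm deep) drops inside the bottom tray's rim, so its origin is 47 mm above the bench while nested. Walls end 45 mm above its origin. Right (-y) of the trays the bench is clear to y -0.55 but for the plug gauge.
- top_tray_grip (a point): Middle of the top tray's handle, 78 mm above its underside: a steel bar along the tray's x, 110 mm long, 14 mm wide, 16 mm tall, posts 48 mm either side of this point.
- nozzle_a: Brass nozzle, 120 mm, 0.28 kg, first nearest the robot in the tray, inlet towards the tray's +y. Origin on its axis, mid-barrel (28 mm diameter, 47 mm long: grip there). +x to the inlet: a hexagon 38 mm across flats, x 23.5 to 51.5 mm; behind, a 38 mm sleeve to x -53.5 and a 22 mm tip to -68.5. Lying on a flat, its axis is 19 mm above the support (23 over the bench in the tray). None if absent.
- nozzle_a_inlet (a point): Centre of the inlet face at the hexagonal end of nozzle_a, 51.5 mm from its origin.
- nozzle_b: A nozzle like nozzle_a; at the start in the middle of the tray, inlet towards -y; may be absent (None).
- nozzle_b_inlet (a point): Centre of the inlet face at the hexagonal end of nozzle_b, 51.5 mm from its origin.
- nozzle_c: A nozzle like nozzle_a; at the start farthest in the tray, inlet towards +y; may be absent (None).
- nozzle_c_inlet (a point): Centre of the inlet face at the hexagonal end of nozzle_c, 51.5 mm from its origin.
- micrometer: Black thread micrometer, about 160 x 60 mm, 20 mm high, on the bench in front of the tray; not part of the job, leave it alone. Origin at the middle of its underside.
- nylon_plug: White nylon plug, 42 mm across, 60 mm tall, standing on the bench near the robot; not part of the job, leave it alone. Origin at the middle of its underside.
- flange_washer: Bronze flange washer, 72 mm across, 9 mm thick, lying behind the trays; not part of the job, leave it alone. Origin at the middle of its underside.
- ring_gauge: Dark steel thread ring gauge, 80 mm across, 20 mm thick, lying to the left of the rig; not part of the job, leave it alone. Origin at the middle of its underside.
- plug_gauge: Thread plug gauge, 130 mm long, 26 mm thick, lying to the right of the trays; not part of the job, leave it alone. Origin at the middle of its underside.

How it is judged:
On the way, in this order (a step that is already met when the one before it is completed fails the run):
1. the hood and the top tray both stand on the bench, upright and at rest (height (world z) of each of hood, top_tray below 0.008 m and angle between each of hood, top_tray's own z axis and vertical below 0.08 rad and linear speed of each of hood, top_tray below 0.03 m/s), for 0.2 s.
2. every nozzle lies in a cradle, inlet towards the seal heads, and is let go (((x of nozzle_a in the frame of cradle0 between -0.014 and 0.014 m and y of nozzle_a in the frame of cradle0 between -0.012 and 0.012 m and z of nozzle_a in the frame of cradle0 between -0.005 and 0.008 m and x of nozzle_a_inlet in the frame of cradle0 above 0.03 m) or (x of nozzle_a in the frame of cradle1 between -0.014 and 0.014 m and y of nozzle_a in the frame of cradle1 between -0.012 and 0.012 m and z of nozzle_a in the frame of cradle1 between -0.005 and 0.008 m and x of nozzle_a_inlet in the frame of cradle1 above 0.03 m) or (x of nozzle_a in the frame of cradle2 between -0.014 and 0.014 m and y of nozzle_a in the frame of cradle2 between -0.012 and 0.012 m and z of nozzle_a in the frame of cradle2 between -0.005 and 0.008 m and x of nozzle_a_inlet in the frame of cradle2 above 0.03 m)) and angle between the x axis of each of nozzle_a, nozzle_b, nozzle_c and the x axis of rig, either way round below 0.15 rad and linear speed of each of nozzle_a, nozzle_b, nozzle_c below 0.03 m/s and ((x of nozzle_b in the frame of cradle0 between -0.014 and 0.014 m and y of nozzle_b in the frame of cradle0 between -0.012 and 0.012 m and z of nozzle_b in the frame of cradle0 between -0.005 and 0.008 m and x of nozzle_b_inlet in the frame of cradle0 above 0.03 m) or (x of nozzle_b in the frame of cradle1 between -0.014 and 0.014 m and y of nozzle_b in the frame of cradle1 between -0.012 and 0.012 m and z of nozzle_b in the frame of cradle1 between -0.005 and 0.008 m and x of nozzle_b_inlet in the frame of cradle1 above 0.03 m) or (x of nozzle_b in the frame of cradle2 between -0.014 and 0.014 m and y of nozzle_b in the frame of cradle2 between -0.012 and 0.012 m and z of nozzle_b in the frame of cradle2 between -0.005 and 0.008 m and x of nozzle_b_inlet in the frame of cradle2 above 0.03 m)) and ((x of nozzle_c in the frame of cradle0 between -0.014 and 0.014 m and y of nozzle_c in the frame of cradle0 between -0.012 and 0.012 m and z of nozzle_c in the frame of cradle0 between -0.005 and 0.008 m and x of nozzle_c_inlet in the frame of cradle0 above 0.03 m) or (x of nozzle_c in the frame of cradle1 between -0.014 and 0.014 m and y of nozzle_c in the frame of cradle1 between -0.012 and 0.012 m and z of nozzle_c in the frame of cradle1 between -0.005 and 0.008 m and x of nozzle_c_inlet in the frame of cradle1 above 0.03 m) or (x of nozzle_c in the frame of cradle2 between -0.014 and 0.014 m and y of nozzle_c in the frame of cradle2 between -0.012 and 0.012 m and z of nozzle_c in the frame of cradle2 between -0.005 and 0.008 m and x of nozzle_c_inlet in the frame of cradle2 above 0.03 m)) and contact force between the fingers and nozzle_a below 0.5 N and contact force between the fingers and nozzle_b below 0.5 N and contact force between the fingers and nozzle_c below 0.5 N), for 0.2 s.
3. the hood is back square on its gasket and let go (x of hood in the frame of gasket between -0.012 and 0.012 m and y of hood in the frame of gasket between -0.012 and 0.012 m and z of hood in the frame of gasket between -0.005 and 0.005 m and angle between the x axis of hood and the x axis of rig, either way round below 0.1 rad and angle between hood's own z axis and vertical below 0.05 rad and linear speed of hood below 0.03 m/s and contact force between the fingers and hood below 0.5 N), for 0.2 s.
4. the selector has clicked past its detent (value of joint selector above 0.85 rad), for 0.2 s.
At the end, for the whole second after the job is handed in: Every nozzle in a cradle (14 mm along, 12 mm across, 8 mm in height, 0.15 rad), inlet to the seal heads; hood on its gasket within 12 mm and 0.1 rad, level; selector past 0.85 rad; top tray upright on the bench; all at rest (value of joint selector above 0.85 rad and x of hood in the frame of gasket between -0.012 and 0.012 m and y of hood in the frame of gasket between -0.012 and 0.012 m and z of hood in the frame of gasket between -0.005 and 0.005 m and angle between the x axis of hood and the x axis of rig, either way round below 0.1 rad and angle between hood's own z axis and vertical below 0.05 rad and linear speed of each of hood, top_tray, nozzle_a, nozzle_b, nozzle_c below 0.03 m/s and height (world z) of top_tray below 0.008 m and angle between top_tray's own z axis and vertical below 0.08 rad and ((x of nozzle_a in the frame of cradle0 between -0.014 and 0.014 m and y of nozzle_a in the frame of cradle0 between -0.012 and 0.012 m and z of nozzle_a in the frame of cradle0 between -0.005 and 0.008 m and x of nozzle_a_inlet in the frame of cradle0 above 0.03 m) or (x of nozzle_a in the frame of cradle1 between -0.014 and 0.014 m and y of nozzle_a in the frame of cradle1 between -0.012 and 0.012 m and z of nozzle_a in the frame of cradle1 between -0.005 and 0.008 m and x of nozzle_a_inlet in the frame of cradle1 above 0.03 m) or (x of nozzle_a in the frame of cradle2 between -0.014 and 0.014 m and y of nozzle_a in the frame of cradle2 between -0.012 and 0.012 m and z of nozzle_a in the frame of cradle2 between -0.005 and 0.008 m and x of nozzle_a_inlet in the frame of cradle2 above 0.03 m)) and angle between the x axis of each of nozzle_a, nozzle_b, nozzle_c and the x axis of rig, either way round below 0.15 rad and ((x of nozzle_b in the frame of cradle0 between -0.014 and 0.014 m and y of nozzle_b in the frame of cradle0 between -0.012 and 0.012 m and z of nozzle_b in the frame of cradle0 between -0.005 and 0.008 m and x of nozzle_b_inlet in the frame of cradle0 above 0.03 m) or (x of nozzle_b in the frame of cradle1 between -0.014 and 0.014 m and y of nozzle_b in the frame of cradle1 between -0.012 and 0.012 m and z of nozzle_b in the frame of cradle1 between -0.005 and 0.008 m and x of nozzle_b_inlet in the frame of cradle1 above 0.03 m) or (x of nozzle_b in the frame of cradle2 between -0.014 and 0.014 m and y of nozzle_b in the frame of cradle2 between -0.012 and 0.012 m and z of nozzle_b in the frame of cradle2 between -0.005 and 0.008 m and x of nozzle_b_inlet in the frame of cradle2 above 0.03 m)) and ((x of nozzle_c in the frame of cradle0 between -0.014 and 0.014 m and y of nozzle_c in the frame of cradle0 between -0.012 and 0.012 m and z of nozzle_c in the frame of cradle0 between -0.005 and 0.008 m and x of nozzle_c_inlet in the frame of cradle0 above 0.03 m) or (x of nozzle_c in the frame of cradle1 between -0.014 and 0.014 m and y of nozzle_c in the frame of cradle1 between -0.012 and 0.012 m and z of nozzle_c in the frame of cradle1 between -0.005 and 0.008 m and x of nozzle_c_inlet in the frame of cradle1 above 0.03 m) or (x of nozzle_c in the frame of cradle2 between -0.014 and 0.014 m and y of nozzle_c in the frame of cradle2 between -0.012 and 0.012 m and z of nozzle_c in the frame of cradle2 between -0.005 and 0.008 m and x of nozzle_c_inlet in the frame of cradle2 above 0.03 m))); the robot touches nothing.
It fails at once if the micrometer is shifted more than 30 mm (distance of micrometer from where it was at the start of the episode above 0.03 m).
It fails at once if the nylon plug is shifted more than 30 mm (distance of nylon_plug from where it was at the start of the episode above 0.03 m).
It fails at once if the flange washer is shifted more than 30 mm (distance of flange_washer from where it was at the start of the episode above 0.03 m).
It fails at once if the ring gauge is shifted more than 30 mm (distance of ring_gauge from where it was at the start of the episode above 0.03 m).
It fails at once if the plug gauge is shifted more than 30 mm (distance of plug_gauge from where it was at the start of the episode above 0.03 m).
Of nozzle_a, nozzle_b, nozzle_c only 2 to 3 are there at a start; the rules pass over those that are not, and their reading is None.
At some moment in a run one of nozzle_a, nozzle_b, nozzle_c, hood, top_tray may be knocked a few centimetres aside while the robot is not near it.
It also fails if it takes over 210 s, if anything falls off the work surface, if the arm or the gripper's body presses on something with over 40 N, if the wrist force passes 120 N, or if a joint passes its speed limit or range.

### The arm

A 7-joint arm with a two-finger parallel gripper is mounted at the origin on the work surface. World frame = base frame: x ahead of the robot, y to its left, z up, the work surface at z = 0. Lengths are in m, angles in rad, forces in N, time in s.
With the tool pointing down it reaches from about 0.425 to 0.925 m from the base axis. Payload 6.8 kg.
Tool frame: the origin (TCP) lies midway between the tips of the shut fingers; the grasp point (between the pads) lies 19 mm behind it (bot.hold_point_z is the distance from the TCP to the grasp point, in m); z points along the fingers, y is the line along which they close (so a half turn about z gives the same grasp; the last joint's range is limited). The gripper opens to 85 mm and grips with 20 to 120 N. Pads are 22 mm wide; open, the fingers measure 114 mm over their backs; the gripper's body (76 mm by 85 mm) begins 54 mm behind the grasp point. The pads swing forward as they close: fully open they stand 13 mm farther back than shut.
Start: joints at [1.15, 0.477, 0.022, 1.555, -0.011, 1.109, -0.083], TCP at [0.208, -0.642, 0.231] pointing down, gripper open.
Joint ranges: [-2.96, 2.96], [-0.34, 2.1], [-1.41, 1.46], [0.24, 2.44], [-1.37, 4.51], [0.17, 1.92], [-2.96, 2.96]. Speed limits (rad/s): [2.39, 2.39, 3.14, 3.14, 3.14, 3.14, 3.14].

### API

Orientations are given as a unit quaternion [w, x, y, z].
In Python, from station import bot gives the robot as it stands. The module is installed in compiled form; this text tells all that it offers.
- The arm moves only by the tool step_arm, never from a script. Its argument "increments" is a list that holds one entry, the list of rows, each a list of 7 numbers: the opening, from -1 (shut) to 1 (fully open), then the shift along the tool's x, y, z in mm, then the turn, a rotation vector about the tool's x, y, z in degrees. In form: [[[grip, x, y, z, ax, ay, az], ...]]. A call has 1 to 10 rows; each row is the pose to reach, as a shift and turn from the pose commanded when the call began, along the tool's axes at that moment; what a row does not reach only later rows make up. A row lasts 1/12 s, in which the tool goes at most 41.7 mm and 7.16 degrees, less where a joint would pass 70% of its speed; a pose out of reach is approached as far as the arm can. A call with a gripper value outside its range is refused whole. The fingers move at their own pace and stop on an object; "force" is the grip in N (left out, the last holds). Time passes only in rows, so rows that repeat a pose let the fingers close. It gives the time, the measured TCP pose, the force, the opening and the grip force at its end, in the units of the state.
- bot.get_obs(): the state, without advancing time (a new reading comes with each control period).
- bot.read_camera(name): name is "scene" or "top" or "wrist"; returns a dict with "image" (400x640x3 uint8, red, green, blue), "camera_matrix" (3x3 intrinsics, pixels), "R" (3x3) and "t" (3): a world point X has camera coordinates R X + t. Camera axes: x right, y down, z forward; pixel columns grow to the right and rows downward; lengths in m; the calibration is good to about 2 mm. A picture is of the moment at which its call begins. There is no depth.
- bot.hand_in(): hands the job in; it is judged then, once.
The state is a dict: "t": time; "q": joint angles; "joint_vel": joint speeds; "joint_torque": joint torques, N m; "eef_pos": TCP position; "tool_rot": TCP orientation; "contact_force": force on the tool from outside, world axes, zero at the start; "torque": the same for the moment, N m; "gripper_width": opening from 0.0 (shut) to 1.0 (fully open); "grasp_force": force on a finger pad.
Only numpy, scipy, OpenCV 4.12 (cv2) and the standard library are available. Lean on these libraries where they do the work, as an engineer would, in place of code of your own. Each camera call takes 0.05 s, during which the arm holds its last target. There are 200 camera calls.

## Working session

There is one attempt and no reset: what is moved stays moved. The work goes in short steps, Python scripts to look and compute and a tool call to move; the robot and the scene stay as the last step left them, time stands still between calls to the robot, and variables do not carry over. Pictures are saved under pics/ and viewed, at most 14 in all, crops included, and the job is handed in when it is done.

Besides the shell and the picture viewer there is one more tool, called after "Request:" as name(argument=value, ...) on one line, values as JSON. step_arm: Moves the arm, as the interface text tells. Its arguments: {"type":"object","properties":{"increments":{"type":"array"},"force":{"type":"number"}},"required":["increments"]}

```bash
mkdir -p pics
cat > h.py <<'E'
import numpy as np, cv2
from station import bot
from scipy.spatial.transform import Rotation as R
import pickle
def shot(name,fn):
    c=bot.read_camera(name); pickle.dump(c,open(f'pics/{fn}.pkl','wb'))
    cv2.imwrite(f'pics/{fn}.png',c['image'][:,:,::-1]); return c
def load(fn): return pickle.load(open(f'pics/{fn}.pkl','rb'))
def ray(c,u,v):
    d=np.linalg.solve(c['camera_matrix'],[u,v,1.]); Rm=np.array(c['R']); 
    return -Rm.T@c['t'], Rm.T@d
def onz(c,u,v,z):
    o,d=ray(c,u,v); return o+d*(z-o[2])/d[2]
def tri(*obs):
    A=0;b=0
    for c,u,v in obs:
        o,d=ray(c,u,v); d=d/np.linalg.norm(d); P=np.eye(3)-np.outer(d,d); A=A+P;b=b+P@o
    x=np.linalg.solve(A,b); return x
def proj(c,X):
    p=c['camera_matrix']@(np.array(c['R'])@X+c['t']); return p[:2]/p[2]
def crop(fn,out,u0,v0,u1,v1,s):
    im=cv2.imread(f'pics/{fn}.png')[v0:v1,u0:u1]; cv2.imwrite(f'pics/{out}.png',cv2.resize(im,None,fx=s,fy=s,interpolation=cv2.INTER_CUBIC))
def pose():
    o=bot.get_obs(); return np.array(o['eef_pos']),R.from_quat(np.array(o['tool_rot'])[[1,2,3,0]]),o
def delta(p,yaw):
    # tool down, tool x axis at world yaw (rad): shift mm & rotvec deg in current tool frame
    x,r,o=pose(); t=R.from_matrix(np.array([[np.cos(yaw),np.sin(yaw),0],[np.sin(yaw),-np.cos(yaw),0],[0,0,-1]]).T) if 0 else R.from_matrix(np.column_stack([[np.cos(yaw),np.sin(yaw),0],[np.sin(yaw),-np.cos(yaw),0],[0,0,-1]]))
    return np.round(r.inv().apply(np.array(p)-x)*1e3,1),np.round((r.inv()*t).as_rotvec(degrees=True),1)
E
python3 - <<'E'
from h import *
x,r,o=pose(); print(o); print(r.as_matrix().round(3))
for n in('scene','top','wrist'):
    c=shot(n,n+'0'); print(n,c['camera_matrix'],-np.array(c['R']).T@c['t'],np.array(c['R']).round(3))
E
```

```text
{'t': 0.0, 'q': array([ 1.14993717,  0.47781206,  0.02232911,  1.55647975, -0.01150259,
        1.10921886, -0.0831059 ]), 'joint_vel': array([-2.31959250e-04, -1.37788854e-03,  7.56172889e-05,  5.23569038e-04,
       -7.24247576e-04, -5.15526952e-04, -1.26551703e-03]), 'joint_torque': array([-1.73717017e-04, -5.96457839e+01,  1.60796955e+00, -2.81199503e+01,
        1.24835019e-02,  9.23757761e-03, -7.82318892e-06]), 'eef_pos': array([ 0.20750151, -0.64170226,  0.2303055 ]), 'tool_rot': array([-8.72068036e-04,  9.87795370e-01,  1.55754633e-01, -2.01341800e-04]), 'contact_force': array([ 0.57769498, -0.60355411,  0.37979541]), 'torque': array([ 0.03075825, -0.08146434,  0.02852814]), 'grasp_force': 0.0, 'gripper_width': 1.0001043842748225}
[[ 0.951  0.308 -0.001]
 [ 0.308 -0.951  0.002]
 [-0.    -0.002 -1.   ]]
scene [[452.73394578   0.         324.37071438]
 [  0.         452.73394578 200.75327135]
 [  0.           0.           1.        ]] [ 1.39008061 -0.1954871   0.9102569 ] [[ 0.238  0.971  0.01 ]
 [ 0.67  -0.157 -0.726]
 [-0.703  0.18  -0.688]]
top [[380.77819998   0.         318.2390018 ]
 [  0.         380.77819998 192.78518133]
 [  0.           0.           1.        ]] [0.37291029 0.02931383 1.02714891] [[-0.073 -0.997  0.002]
 [-0.974  0.071 -0.216]
 [ 0.215 -0.018 -0.976]]
wrist [[279.58623535   0.         321.86537232]
 [  0.         279.58623535 200.62831601]
 [  0.           0.           1.        ]] [ 0.27818965 -0.62084822  0.37268921] [[ 0.309 -0.951 -0.002]
 [-0.91  -0.296  0.292]
 [-0.278 -0.088 -0.956]]
```

View pics/top0.png

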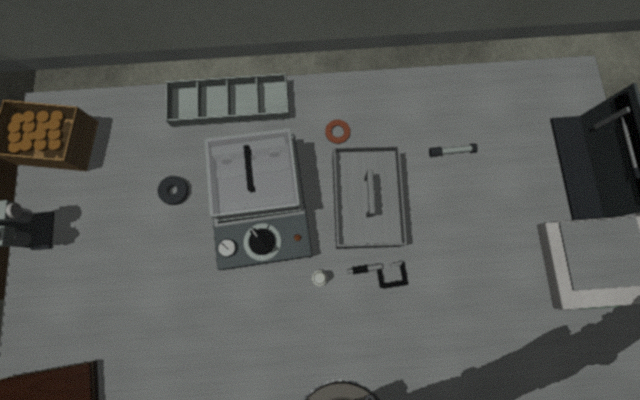

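View pics/scene0.png

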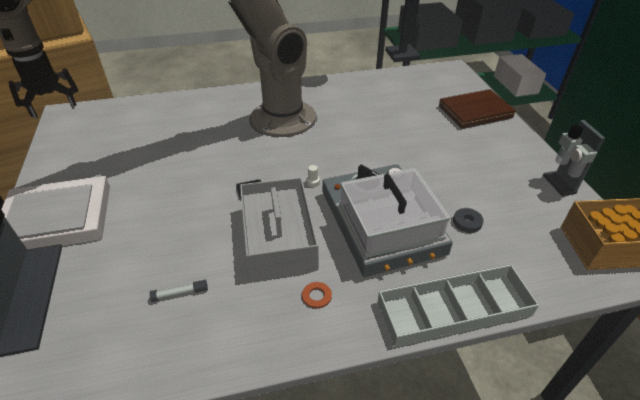

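The top view shows the hood at about (250,175), the knob at (262,241), the tray stack at (371,197), the plug gauge at (453,150), the ring gauge at (173,189) and the washer at (338,130). The scene view shows the same objects. Next I take enlarged crops to measure from.

Run:
```python
from h import *
crop('top0','t0c',200,120,420,280,3.6)
crop('scene0','s0c',232,155,482,275,3.2)
```

```text
(no output)
```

View pics/t0c.png

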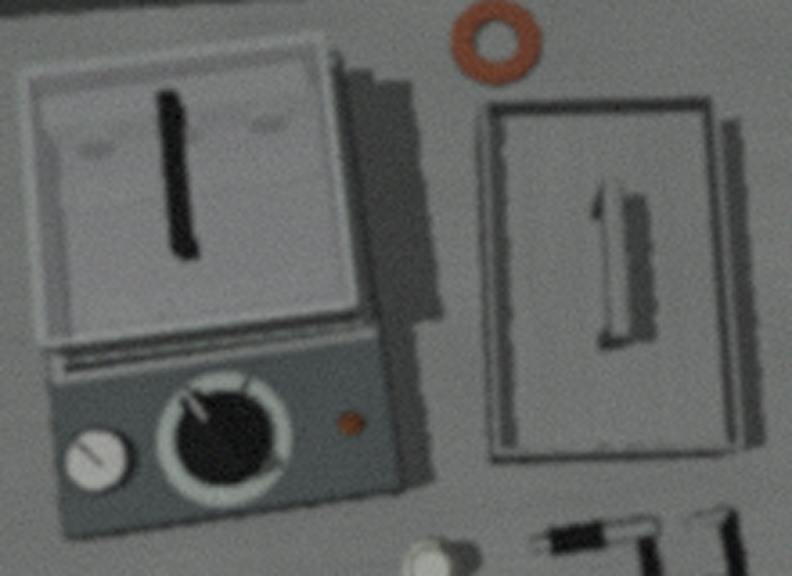

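View pics/s0c.png

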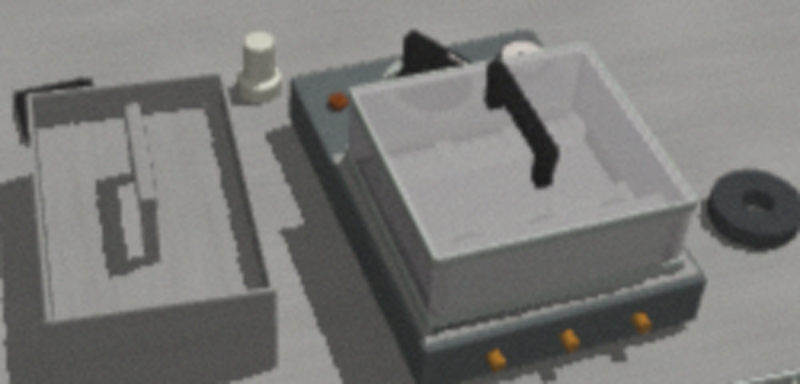

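Run:
```python
from h import *
T=load('top0');S=load('scene0')
t=lambda x,y:(T,200+x/3.6,120+y/3.6)
s=lambda x,y:(S,232+x/3.2,155+y/3.2)
def rep(n,a,b,z):
    X=tri(t(*a),s(*b)); pa=onz(*t(*a),z);pb=onz(*s(*b),z)
    print(n,X.round(3),pa.round(3)[:2],pb.round(3)[:2]); return (pa+pb)/2
# hood corners; far=+x. crop top: up=+x, left=+y ; scene: near cam = +x, right=+y
h=[rep('hood FL',(22,72),(695,203),.14),rep('hood FR',(322,35),(435,260),.14),rep('hood NR',(355,308),(350,92),.14),rep('hood NL',(42,345),(590,45),.14)]
print('c',np.mean(h,0),[np.linalg.norm(h[i]-h[i-1]) for i in range(4)], [np.arctan2(*(h[a]-h[b])[[1,0]]) for a,b in((0,3),(1,2))])
h=[rep('tray FL',(488,104),(270,290),.092),rep('FR',(711,99),(47,320),.092),rep('NR',(738,450),(32,97),.092),rep('NL',(492,460),(220,78),.092)]
print('c',np.mean(h,0),[np.linalg.norm(h[i]-h[i-1]) for i in range(4)], [np.arctan2(*(h[a]-h[b])[[1,0]]) for a,b in((0,3),(1,2))])
rep('hood h far',(168,93),(548,153),.18);rep('hood h near',(184,250),(497,62),.18)
rep('tray h far',(612,182),(147,198),.133);rep('tray h near',(618,338),(132,106),.133)
rep('knob',(222,435),(415,35),.1045)
for n,p,z in(('gauge',(497,42),.009),('plugL',(410+0,560),.06)):print(n,onz(*t(*p),z))
for n,p in(('ring',(173,190)),('plug',(432,152)),('plug2',(476,148)),('mic',(350,270)),('mic2',(405,283)),('nylon',(319,278))): print(n,onz(T,*p,.015).round(3))
```

```text
hood FL [0.725 0.283 0.133] [0.721 0.279] [0.73  0.281]
hood FR [0.736 0.075 0.135] [0.733 0.073] [0.74  0.075]
hood NR [0.543 0.064 0.133] [0.541 0.062] [0.551 0.064]
hood NL [0.534 0.273 0.135] [0.531 0.268] [0.539 0.275]
c [0.63579258 0.17196773 0.14      ] [np.float64(0.19065852573750108), np.float64(0.20643908432127972), np.float64(0.19103159365647265), np.float64(0.20886245757613137)] [np.float64(0.044423760280619264), np.float64(0.05712467927434781)]
tray FL [ 0.694 -0.039  0.086] [ 0.691 -0.041] [ 0.7   -0.037]
FR [ 0.686 -0.202  0.086] [ 0.684 -0.201] [ 0.691 -0.201]
NR [ 0.434 -0.188  0.085] [ 0.433 -0.189] [ 0.443 -0.185]
NL [ 0.44  -0.022  0.079] [ 0.439 -0.022] [ 0.455 -0.025]
c [ 0.5670222  -0.11263703  0.092     ] [np.float64(0.24911026332160036), np.float64(0.16237448845434632), np.float64(0.24919538354251483), np.float64(0.1639369584275312)] [np.float64(-0.06177798003325988), np.float64(-0.055504898301496526)]
hood h far [0.687 0.175 0.174] [0.684 0.173] [0.692 0.173]
hood h near [0.581 0.171 0.175] [0.579 0.166] [0.586 0.172]
tray h far [ 0.618 -0.116  0.127] [ 0.616 -0.117] [ 0.625 -0.114]
tray h near [ 0.511 -0.109  0.126] [ 0.51 -0.11] [ 0.52  -0.109]
knob [0.465 0.151 0.116] [0.468 0.158] [0.452 0.152]
gauge [ 0.77046847 -0.05818196  0.009     ]
plugL [0.3770176  0.03803056 0.06      ]
ring [0.633 0.405 0.015]
plug [ 0.689 -0.314  0.015]
plug2 [ 0.692 -0.438  0.015]
mic [ 0.384 -0.056  0.015]
mic2 [ 0.341 -0.195  0.015]
nylon [0.37  0.026 0.015]
```

Run:
```python
from h import *
print(delta([.565,-.113,.28],-.055))
```

```text
(array([ 502.8, -393.2,  -48.9]), array([-0.1,  0. , 21.1]))
```

Request:
step_arm(increments=[[[1,300,-235,-49,0,0,0],[1,300,-235,-49,0,0,0],[1,300,-235,-49,0,0,0],[1,300,-235,-49,0,0,0],[1,300,-235,-49,0,0,0],[1,300,-235,-49,0,0,0],[1,300,-235,-49,0,0,0],[1,300,-235,-49,0,0,0],[1,300,-235,-49,0,0,0],[1,300,-235,-49,0,0,0]]])

```text
t: 0.98
eef_pos: [0.4256, -0.3194, 0.2813]
tool_rot: [-0.001, 0.987, 0.161, 0.002]
contact_force: [1.0, 0.7, -0.3]
gripper_width: 0.997
grasp_force: 0.0
```

Request:
step_arm(increments=[[[1,203,-158,0,0,0,21],[1,203,-158,0,0,0,21],[1,203,-158,0,0,0,21],[1,203,-158,0,0,0,21],[1,203,-158,0,0,0,21],[1,203,-158,0,0,0,21],[1,203,-158,0,0,0,21],[1,203,-158,0,0,0,21],[1,203,-158,0,0,0,21],[1,203,-158,0,0,0,21]]])

```text
t: 1.82
eef_pos: [0.5648, -0.1148, 0.2799]
tool_rot: [0.0, 1.0, -0.027, -0.001]
contact_force: [0.1, -1.1, -0.1]
gripper_width: 0.997
grasp_force: 0.0
```

Run:
```python
from h import *
x,r,o=pose(); print(x,r.as_matrix().round(3),o['q'],o['t'])
shot('wrist','w1')
```

```text
[ 0.56477064 -0.11481549  0.2799056 ] [[ 0.998 -0.055 -0.001]
 [-0.055 -0.998 -0.001]
 [-0.001  0.001 -1.   ]] [ 0.29474783  0.28663169 -0.25058336  1.72534705  0.07805966  1.14028059
 -1.60440833] 1.8167
```

View pics/w1.png

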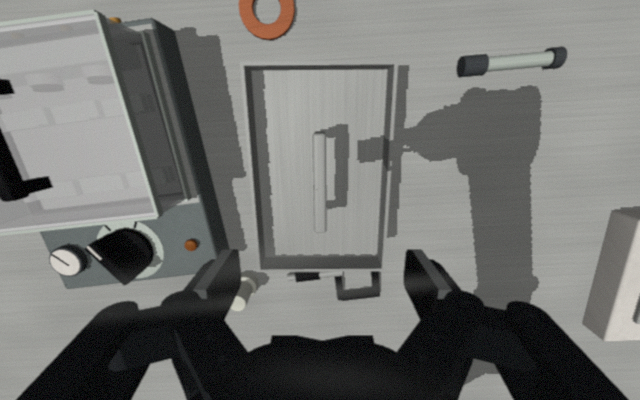

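Run:
```python
from h import *
W=load('w1');T=load('top0');S=load('scene0')
a=onz(W,320,132,.133);b=onz(W,320,232,.133);print(a,b,(a+b)/2,np.linalg.norm(a-b),np.arctan2(*(a-b)[[1,0]]))
C=[onz(W,*p,.092) for p in((244,66),(395,66),(382,269),(258,269))]; print(np.round(C,3),np.mean(C,0))
t=lambda x,y:(T,200+x/3.6,120+y/3.6)
s=lambda x,y:(S,232+x/3.2,155+y/3.2)
print(tri((W,320,132),t(612,182),s(147,198)),tri((W,320,232),t(618,338),s(132,106)),tri((W,320,132),t(612,182)),tri((W,320,132),s(147,198)))
print(delta([.565,-.113,.112],-.055))
```

```text
[ 0.62268112 -0.11803314  0.133     ] [ 0.51390674 -0.11192751  0.133     ] [ 0.56829393 -0.11498032  0.133     ] 0.10894560154998545 -0.05607232831887816
[[ 0.694 -0.04   0.092]
 [ 0.685 -0.202  0.092]
 [ 0.438 -0.19   0.092]
 [ 0.447 -0.025  0.092]] [ 0.56606712 -0.11437418  0.092     ]
[ 0.61992912 -0.11648532  0.12735157] [ 0.51080206 -0.11018491  0.12539834] [ 0.62127361 -0.11870006  0.11563867] [ 0.62278195 -0.11608502  0.13125896]
(array([  0.4,  -2.6, 168. ]), array([ 0.1,  0. , -0.1]))
```

Request:
step_arm(increments=[[[0.2,3,0,60,0,0,0],[0.2,3,0,90,0,0,0],[0.2,3,0,120,0,0,0],[0.2,3,0,145,0,0,0],[0.2,3,0,165,0,0,0],[0.2,3,0,174,0,0,0],[-1,3,0,174,0,0,0],[-1,3,0,174,0,0,0],[-1,3,0,174,0,0,0],[-1,3,0,174,0,0,0]]], force=60)

```text
t: 2.7
eef_pos: [0.5696, -0.1141, 0.1082]
tool_rot: [0.0, 1.0, -0.027, 0.002]
contact_force: [0.5, -0.2, 2.5]
gripper_width: 0.148
grasp_force: 59.7
```

Request:
step_arm(increments=[[[-1,0,0,0,0,0,0],[-1,0,0,0,0,0,0],[-1,0,0,0,0,0,0],[-1,0,0,0,0,0,0]]])

```text
t: 3.03
eef_pos: [0.5696, -0.1142, 0.1081]
tool_rot: [0.0, 1.0, -0.027, 0.002]
contact_force: [-2.1, -1.3, 7.2]
gripper_width: 0.147
grasp_force: 60.3
```

Request:
step_arm(increments=[[[-1,0,0,-10,0,0,0],[-1,0,0,-25,0,0,0],[-1,0,0,-50,0,0,0],[-1,0,0,-80,0,0,0],[-1,-10,30,-80,0,0,0],[-1,-20,60,-80,0,0,0],[-1,-30,90,-80,0,0,0],[-1,-42,120,-80,0,0,0],[-1,-53,150,-80,0,0,0],[-1,-65,180,-80,0,0,0]]])

```text
t: 3.87
eef_pos: [0.4925, -0.2909, 0.1865]
tool_rot: [-0.0, 1.0, -0.027, -0.0]
contact_force: [-0.1, -0.4, -5.6]
gripper_width: 0.148
grasp_force: 58.8
```

Request:
step_arm(increments=[[[-1,-10,30,0,0,0,0],[-1,-17,55,0,0,0,0],[-1,-21,68,10,0,0,0],[-1,-21,71,35,0,0,0],[-1,-21,71,60,0,0,0],[-1,-21,71,85,0,0,0],[-1,-21,71,100,0,0,0],[-1,-21,71,112,0,0,0],[-1,-21,71,120,0,0,0],[-1,-21,71,120,0,0,0]]])

```text
t: 4.7
eef_pos: [0.4683, -0.3587, 0.0647]
tool_rot: [-0.001, 1.0, -0.027, -0.001]
contact_force: [-1.0, 0.7, -5.0]
gripper_width: 0.152
grasp_force: 58.9
```

Request:
step_arm(increments=[[[-1,0,0,2,0,0,0],[-1,0,0,4,0,0,0],[-1,0,0,4,0,0,0],[-1,0,0,4,0,0,0]]])

```text
t: 5.03
eef_pos: [0.4694, -0.36, 0.0631]
tool_rot: [0.0, 1.0, -0.027, 0.001]
contact_force: [0.1, 0.3, -4.9]
gripper_width: 0.151
grasp_force: 58.8
```

Run:
```python
from h import *
print(pose()[2]['contact_force'],pose()[0], delta([.62,.172,.32],.05))
```

```text
[ 0.14076621  0.25313783 -4.85988303] [ 0.46944566 -0.3600357   0.06305671] (array([ 122. , -539.2, -257.2]), array([ 0. , -0.1, -6. ]))
```

Request:
step_arm(increments=[[[-1,0,0,2,0,0,0],[-1,0,0,3,0,0,0],[-1,0,0,3,0,0,0],[-1,0,0,3,0,0,0]]])

```text
t: 5.37
eef_pos: [0.4696, -0.3602, 0.0612]
tool_rot: [0.001, 1.0, -0.027, 0.001]
contact_force: [-3.5, 1.4, 7.7]
gripper_width: 0.15
grasp_force: 60.8
```

Request:
step_arm(increments=[[[0.3,0,0,0,0,0,0],[0.3,0,0,0,0,0,0],[0.3,0,0,0,0,0,0],[0.3,0,0,-20,0,0,0],[0.3,0,0,-60,0,0,0],[0.3,0,0,-100,0,0,0],[0.3,0,0,-140,0,0,0],[0.3,0,0,-180,0,0,0],[0.3,0,0,-220,0,0,0],[0.3,0,0,-257,0,0,0]]])

```text
t: 6.2
eef_pos: [0.4691, -0.3597, 0.3192]
tool_rot: [0.0, 1.0, -0.027, 0.001]
contact_force: [0.3, -0.4, 0.5]
gripper_width: 0.645
grasp_force: 0.0
```

Request:
step_arm(increments=[[[0.3,90,-400,0,0,0,0],[0.3,90,-400,0,0,0,0],[0.3,90,-400,0,0,0,0],[0.3,90,-400,0,0,0,0],[0.3,90,-400,0,0,0,0],[0.3,90,-400,0,0,0,0],[0.3,90,-400,0,0,0,0],[0.3,90,-400,0,0,0,0],[0.3,90,-400,0,0,0,0],[0.3,90,-400,0,0,0,0]]])

```text
t: 7.03
eef_pos: [0.5807, 0.0383, 0.3166]
tool_rot: [-0.0, 1.0, -0.026, 0.0]
contact_force: [0.1, 0.9, -0.3]
gripper_width: 0.65
grasp_force: 0.0
```

Request:
step_arm(increments=[[[0.3,32,-139,0,0,0,-6],[0.3,32,-139,0,0,0,-6],[0.3,32,-139,0,0,0,-6],[0.3,32,-139,0,0,0,-6],[0.3,32,-139,0,0,0,-6],[0.3,32,-139,0,0,0,-6],[0.3,32,-139,0,0,0,-6]]])

```text
t: 7.62
eef_pos: [0.62, 0.1705, 0.3161]
tool_rot: [0.001, 1.0, 0.025, -0.0]
contact_force: [-0.0, -0.3, 0.1]
gripper_width: 0.651
grasp_force: 0.0
```

Run:
```python
from h import *
x,r,o=pose(); print(x,r.as_matrix().round(3)[0],o['q'],o['t'])
shot('wrist','w2'); shot('top','top2')
im=np.vstack([cv2.imread('pics/w2.png')]);cv2.imwrite('pics/w2v.png',im)
```

```text
[0.61997455 0.17048618 0.31608247] [ 0.999  0.05  -0.   ] [-0.04587157  0.39841397 -0.44134657  1.50810687  0.17513899  1.27477954
 -2.02942739] 7.6167
```

View pics/w2.png

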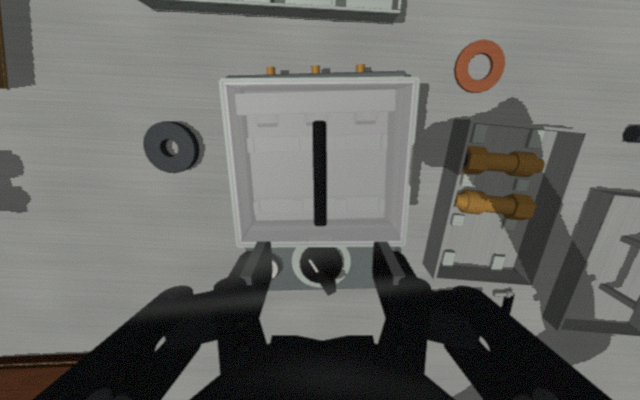

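Run:
```python
from h import *
W=load('w2');T=load('top0');S=load('scene0')
a=onz(W,320,122,.18);b=onz(W,320,225,.18);print(a,b,(a+b)/2,np.linalg.norm(a-b),np.arctan2(*(a-b)[[1,0]]))
C=[onz(W,*p,.14) for p in((222,80),(418,78),(404,245),(238,246))]; print(np.round(C,3),np.mean(C,0))
t=lambda x,y:(T,200+x/3.6,120+y/3.6)
s=lambda x,y:(S,232+x/3.2,155+y/3.2)
print(tri((W,320,122),s(548,153)),tri((W,320,225),s(497,62)))
print(delta([.635,.173,.153],.05))
```

```text
[0.68777442 0.17376335 0.18      ] [0.58182996 0.16862403 0.18      ] [0.63480219 0.17119369 0.18      ] 0.10606903077812722 0.04847156326218919
[[0.724 0.279 0.14 ]
 [0.737 0.073 0.14 ]
 [0.544 0.062 0.14 ]
 [0.532 0.269 0.14 ]] [0.63427713 0.17079499 0.14      ]
[0.68813857 0.1746267  0.1759831 ] [0.58316905 0.17056691 0.17913199]
(array([ 15.1,  -2.7, 163.4]), array([ 0.1, -0. , -0.1]))
```

Request:
step_arm(increments=[[[0,15,-1,40,0,0,0],[0,15,-1,80,0,0,0],[0,15,-1,110,0,0,0],[0,15,-1,135,0,0,0],[0,15,-1,152,0,0,0],[0,15,-1,160,0,0,0],[0,15,-1,163,0,0,0],[-1,15,-1,163,0,0,0],[-1,15,-1,163,0,0,0],[-1,15,-1,163,0,0,0]]], force=60)

```text
t: 8.55
eef_pos: [0.6358, 0.1738, 0.1552]
tool_rot: [-0.0, 1.0, 0.025, 0.001]
contact_force: [1.8, -0.4, -3.4]
gripper_width: 0.151
grasp_force: 58.6
```

Request:
step_arm(increments=[[[-1,0,0,0,0,0,0],[-1,0,0,0,0,0,0],[-1,0,0,0,0,0,0],[-1,0,0,0,0,0,0]]])

```text
t: 8.88
eef_pos: [0.6358, 0.1738, 0.1552]
tool_rot: [-0.0, 1.0, 0.025, 0.001]
contact_force: [-0.3, -1.8, 7.2]
gripper_width: 0.149
grasp_force: 60.0
```

Run:
```python
from h import *
x,r,o=pose(); print(x,r.as_matrix().round(4).tolist())
print(delta([.47,.44,.27],.05))
```

```text
[0.63579606 0.17375477 0.15516734] [[0.9987, 0.0505, 0.0028], [0.0505, -0.9987, 0.0003], [0.0028, -0.0002, -1.0]]
(array([-151.8, -274.3, -115.2]), array([-0. , -0.2,  0. ]))
```

Request:
step_arm(increments=[[[-1,0,0,-10,0,0,0],[-1,0,0,-30,0,0,0],[-1,0,0,-60,0,0,0],[-1,0,0,-90,0,0,0],[-1,0,0,-112,0,0,0],[-1,-10,-17,-115,0,0,0],[-1,-28,-45,-115,0,0,0],[-1,-46,-75,-115,0,0,0],[-1,-64,-105,-115,0,0,0],[-1,-80,-135,-115,0,0,0]]])

```text
t: 9.72
eef_pos: [0.546, 0.3054, 0.2683]
tool_rot: [0.0, 1.0, 0.026, -0.001]
contact_force: [0.1, 1.0, -4.3]
gripper_width: 0.149
grasp_force: 58.9
```

Request:
step_arm(increments=[[[-1,-18,-30,0,0,0,0],[-1,-36,-60,0,0,0,0],[-1,-54,-90,0,0,0,0],[-1,-70,-120,0,0,0,0],[-1,-82,-139,5,0,0,0],[-1,-82,-139,30,0,0,0],[-1,-82,-139,60,0,0,0],[-1,-82,-139,90,0,0,0],[-1,-82,-139,120,0,0,0],[-1,-82,-139,145,0,0,0]]])

```text
t: 10.55
eef_pos: [0.458, 0.438, 0.121]
tool_rot: [0.001, 1.0, 0.026, -0.001]
contact_force: [0.2, 0.3, -4.1]
gripper_width: 0.156
grasp_force: 58.9
```

Request:
step_arm(increments=[[[-1,0,0,10,0,0,0],[-1,0,0,20,0,0,0],[-1,0,0,27,0,0,0],[-1,0,0,27,0,0,0],[-1,0,0,27,0,0,0]]])

```text
t: 10.97
eef_pos: [0.4594, 0.4397, 0.0974]
tool_rot: [-0.001, 1.0, 0.025, 0.001]
contact_force: [0.1, 0.3, -3.5]
gripper_width: 0.149
grasp_force: 59.0
```

Request:
step_arm(increments=[[[-1,0,0,2,0,0,0],[-1,0,0,3,0,0,0],[-1,0,0,3,0,0,0],[-1,0,0,3,0,0,0]]])

```text
t: 11.3
eef_pos: [0.4597, 0.4399, 0.0951]
tool_rot: [-0.001, 1.0, 0.025, 0.001]
contact_force: [-1.0, -2.0, 6.0]
gripper_width: 0.151
grasp_force: 60.4
```

Run:
```python
from h import *
x,r,o=pose(); print(x,o['contact_force'],r.as_matrix()[0])
print(delta([.585,.17,.27],.05))
```

```text
[0.45969588 0.43986812 0.09511698] [-1.00341021 -1.98425082  5.95883625] [0.99870656 0.05080579 0.00199288]
(array([ 111.8,  275.6, -175.1]), array([-0.1, -0.1,  0. ]))
```

Request:
step_arm(increments=[[[0.2,0,0,0,0,0,0],[0.2,0,0,0,0,0,0],[0.2,0,0,0,0,0,0],[0.2,0,0,-20,0,0,0],[0.2,0,0,-60,0,0,0],[0.2,0,0,-100,0,0,0],[0.2,0,0,-140,0,0,0],[0.2,0,0,-175,0,0,0],[0.2,0,0,-175,0,0,0],[0.2,0,0,-175,0,0,0]]])

```text
t: 12.13
eef_pos: [0.4598, 0.4403, 0.2711]
tool_rot: [-0.002, 1.0, 0.025, 0.002]
contact_force: [0.6, -0.4, -1.0]
gripper_width: 0.598
grasp_force: 0.0
```

Request:
step_arm(increments=[[[0.2,112,276,0,0,0,0],[0.2,112,276,0,0,0,0],[0.2,112,276,0,0,0,0],[0.2,112,276,0,0,0,0],[0.2,112,276,0,0,0,0],[0.2,112,276,0,0,0,0],[0.2,112,276,0,0,0,0],[0.2,112,276,0,0,0,0],[0.2,112,276,0,0,0,0],[0.2,112,276,0,0,0,0]]])

```text
t: 12.97
eef_pos: [0.5843, 0.1687, 0.2668]
tool_rot: [0.0, 1.0, 0.025, -0.001]
contact_force: [-0.6, 1.0, 0.2]
gripper_width: 0.605
grasp_force: 0.0
```

Run:
```python
from h import *
x,r,o=pose(); print(x,r.as_matrix().round(3)[0],o['t'])
shot('wrist','w3'); print(delta([.53,-.11,.26],1.515))
```

```text
[0.58430499 0.16869159 0.26679379] [ 0.999  0.05  -0.002] 12.9667
(array([-68.5, 277. ,   7.2]), array([ -0.1,   0.1, -83.8]))
```

View pics/w3.png

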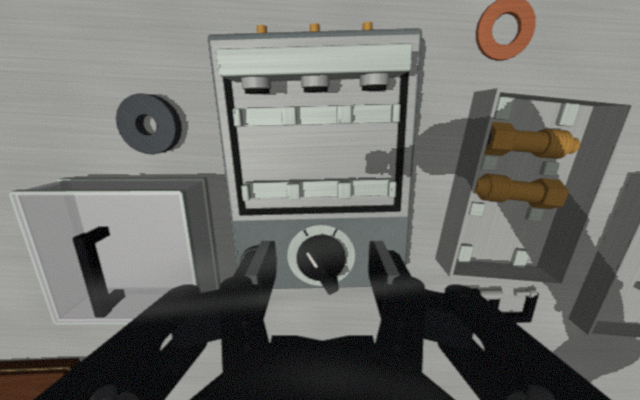

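The hood stands on the bench. Of the three nozzles, c is at (535,140) with its hexagon to the left, b is at (520,188) with its hexagon to the right, and a is absent. The cradles lie at about (245-400, 80-195). I enlarge both areas.

Run:
```python
from h import *
crop('w3','w3c',220,20,410,215,3)
crop('w3','w3d',435,80,615,290,2.8)
a=cv2.imread('pics/w3c.png');b=cv2.imread('pics/w3d.png')
b=b[:250] 
cv2.imwrite('pics/w3c.png',a)
```

```text
(no output)
```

View pics/w3c.png

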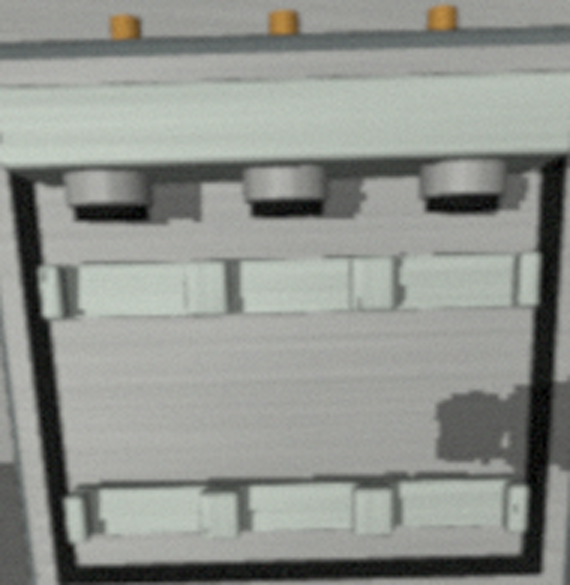

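Run:
```python
from h import *
from scipy.optimize import least_squares
W=load('w3')
c=lambda x,y:np.array((220+x/3,20+y/3))
# rig-frame points: (x,y,z) and observed crop px. mid cheeks centres at y=+-31 top z .084 ; rails x -62.5+-10, 25.5+-10
obs=[((.0355,.031,.084),(207,262)),((.0355,-.031,.084),(374,257)),
     ((-.0525,.031,.084),(219,492)),((-.0525,-.031,.084),(374,487)),
     ((.064,.093,.116),(5,163)),
     ((.0495,.062,.091-.0),(110,200)),((.0495,0,.091),(286,197)),((.0495,-.062,.091),(462,194)),
     ]
def f(p,pr=False):
    cc,s=np.cos(p[2]),np.sin(p[2]); out=[]
    for X,o in obs:
        P=np.array([p[0]+cc*X[0]-s*X[1],p[1]+s*X[0]+cc*X[1],X[2]])
        out.append(proj(W,P)-c(*o))
    return np.array(out)
p0=[.6345,.171,.05]
print((f(p0)*3).round(1))
r=least_squares(lambda p:f(p)[[0,1,2,3]].ravel(),p0);print(r.x,(f(r.x)*3).round(1))
r=least_squares(lambda p:f(p)[:,0],p0);print(r.x,(f(r.x)*3).round(1))
```

```text
[[  9.6 -10.8]
 [ 11.9  -5.7]
 [  4.4  -6.4]
 [  5.6  -1.3]
 [  4.9  -9.9]
 [ 15.7   8.5]
 [ 15.2  11.6]
 [ 14.6  14.7]]
[0.63201942 0.17408858 0.07556693] [[-1.3 -1.8]
 [ 0.6 -1.2]
 [-0.   1.2]
 [ 0.8  2.4]
 [-8.6  6.2]
 [ 3.8 20.4]
 [ 2.5 18.7]
 [ 1.8 17. ]]
[0.61678849 0.17357389 0.07588627] [[-0.6 41.4]
 [-1.1 42. ]
 [ 0.6 38. ]
 [-0.8 39.2]
 [-4.4 56.9]
 [ 5.9 65.7]
 [ 2.  64.1]
 [-1.3 62.5]]
```

Request:
step_arm(increments=[[[0.2,6,299,7,0,0,-60],[0.2,6,299,7,0,0,-60],[0.2,6,299,7,0,0,-60],[0.2,6,299,7,0,0,-60],[0.2,6,299,7,0,0,-60],[0.2,6,299,7,0,0,-60],[0.2,6,299,7,0,0,-60],[0.2,6,299,7,0,0,-60],[0.2,6,299,7,0,0,-60],[0.2,6,299,7,0,0,-60]]])

```text
t: 13.85
eef_pos: [0.606, -0.1288, 0.2605]
tool_rot: [-0.001, 0.852, 0.523, -0.0]
contact_force: [0.0, 0.9, 0.0]
gripper_width: 0.601
grasp_force: 0.0
```

Request:
step_arm(increments=[[[0.2,0,0,0,0,0,-24],[0.2,0,0,0,0,0,-24],[0.2,0,0,0,0,0,-24],[0.2,0,0,0,0,0,-24],[0.2,0,0,0,0,0,-24],[0.2,0,0,0,0,0,-24]]])

```text
t: 14.35
eef_pos: [0.6063, -0.1266, 0.2612]
tool_rot: [-0.0, 0.726, 0.688, 0.0]
contact_force: [-0.4, -0.4, -0.2]
gripper_width: 0.598
grasp_force: 0.0
```

Run:
```python
from h import *
x,r,o=pose(); print(x,r.as_matrix().round(3)[0],o['q'],o['t'])
shot('wrist','w4');
```

```text
[ 0.6062768  -0.12658897  0.26124967] [ 0.054  0.999 -0.   ] [ 0.56612025  0.42852109 -0.62081507  1.62803403  0.26459816  1.17067961
 -0.16939861] 14.35
```

View pics/w4.png

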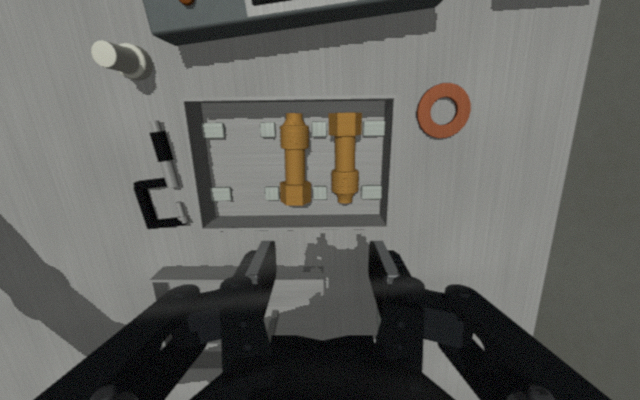

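Run:
```python
from h import *
W=load('w4');A=load('w3')
for n,pts in (('b',[(294,114),(295.5,150),(295.5,182),(295,204)]),('c',[(344.5,113),(345,136),(345.5,172),(346,203)])):
    X=[onz(W,*p,.028) for p in pts]; print(n,np.round(X,4).tolist(), np.arctan2(*(X[0]-X[-1])[[1,0]]))
# tray rim outer corners z=.054
C=[onz(W,*p,.054) for p in((185,102),(393,97),(387,227),(203,227))];print(np.round(C,3),np.mean(C,0))
# tri height check: tip ends/inlets w3 vs w4; w3: c hex left end ~ (489,138), c tip right (577,146); b tip left (478,188), b hex right (566,192)
for n,p,q in(('c',(345,113),(489,138)),('ctip',(346,203),(577,146)),('btip',(294,114),(478,187)),('bhex',(295,204),(566,192))): print(n,tri((W,*p),(A,*q)).round(4))
```

```text
b [[0.5743, -0.0503, 0.028], [0.5725, -0.096, 0.028], [0.569, -0.1395, 0.028], [0.5658, -0.1712, 0.028]] 1.5005625387495447
c [[0.639, -0.0525, 0.028], [0.6388, -0.0813, 0.028], [0.6381, -0.1292, 0.028], [0.6376, -0.1735, 0.028]] 1.5588530684870905
[[ 0.449 -0.03   0.054]
 [ 0.694 -0.038  0.054]
 [ 0.69  -0.202  0.054]
 [ 0.443 -0.189  0.054]] [ 0.56905004 -0.11470585  0.054     ]
c [ 0.6399 -0.0526  0.0294]
ctip [ 0.6366 -0.1726  0.0299]
btip [ 0.5743 -0.0502  0.0333]
bhex [ 0.5707 -0.1682  0.0392]
```

Request:
step_arm(increments=[[[0.2,23,31,40,0,0,0],[0.2,23,31,80,0,0,0],[0.2,23,31,120,0,0,0],[0.2,23,31,155,0,0,0],[0.2,23,31,185,0,0,0],[0.2,23,31,210,0,0,0],[0.2,23,31,230,0,0,0],[0.2,23,31,243,0,0,0],[0.2,23,31,251,0,0,0],[0.2,23,31,251,0,0,0]]], force=50)

```text
t: 15.23
eef_pos: [0.6376, -0.1073, 0.009]
tool_rot: [-0.001, 0.726, 0.688, -0.001]
contact_force: [0.3, 0.1, -0.8]
gripper_width: 0.601
grasp_force: 0.0
```

Request:
step_arm(increments=[[[-1,0,0,0,0,0,0],[-1,0,0,0,0,0,0],[-1,0,0,0,0,0,0],[-1,0,0,0,0,0,0],[-1,0,0,0,0,0,0],[-1,0,0,0,0,0,0]]])

```text
t: 15.73
eef_pos: [0.6395, -0.1078, 0.012]
tool_rot: [0.001, 0.726, 0.688, 0.001]
contact_force: [-1.0, 0.3, 5.9]
gripper_width: 0.307
grasp_force: 49.5
```

Request:
step_arm(increments=[[[-1,0,0,-10,0,0,0],[-1,0,0,-40,0,0,0],[-1,0,0,-75,0,0,0],[-1,0,0,-110,0,0,0],[-1,0,0,-150,0,0,0],[-1,0,0,-180,0,0,0],[-1,0,0,-180,0,0,0]]])

```text
t: 16.32
eef_pos: [0.6421, -0.1077, 0.1985]
tool_rot: [0.005, 0.726, 0.688, 0.004]
contact_force: [1.3, 0.2, -1.6]
gripper_width: 0.307
grasp_force: 49.7
```

Run:
```python
from h import *
x,r,o=pose(); print(x,r.as_matrix().round(3)[0],o['contact_force'],o['t'])
print(delta([.6247,.1113,.19],.0755),delta([.6154,.2349,.19],.0755))
```

```text
[ 0.6420553  -0.10769243  0.19845814] [0.054 0.998 0.012] [ 1.29123011  0.20897716 -1.63265207] 16.3167
(array([217.7, -29.3,   7.9]), array([ 0.6, -0.4, 82.6])) (array([340.7, -45.3,   7.7]), array([ 0.6, -0.4, 82.6]))
```

Request:
step_arm(increments=[[[-1,338,-45,0,0,0,55],[-1,338,-45,0,0,0,55],[-1,338,-45,0,0,0,55],[-1,338,-45,0,0,0,55],[-1,338,-45,0,0,0,55],[-1,338,-45,0,0,0,55],[-1,338,-45,0,0,0,55],[-1,338,-45,0,0,0,55],[-1,338,-45,0,0,0,55],[-1,338,-45,0,0,0,55]]])

```text
t: 17.15
eef_pos: [0.6089, 0.2382, 0.19]
tool_rot: [-0.001, 0.96, 0.279, -0.0]
contact_force: [0.3, 0.2, -3.0]
gripper_width: 0.307
grasp_force: 49.6
```

Request:
step_arm(increments=[[[-1,0,0,0,0,0,27.6],[-1,0,0,0,0,0,27.6],[-1,0,0,0,0,0,27.6],[-1,0,0,0,0,0,27.6],[-1,0,0,0,0,0,27.6],[-1,0,0,0,0,0,27.6],[-1,0,0,0,0,0,27.6],[-1,0,0,0,0,0,27.6]]])

```text
t: 17.82
eef_pos: [0.6115, 0.2315, 0.1901]
tool_rot: [0.0, 0.999, 0.039, -0.0]
contact_force: [0.0, 0.3, -1.8]
gripper_width: 0.307
grasp_force: 49.7
```

Run:
```python
from h import *
x,r,o=pose(); print(x,r.as_matrix().round(3)[0],o['contact_force'],o['t'])
print(delta([.613,.2349,.115],.0755))
shot('wrist','w5')
```

```text
[0.61152321 0.23148712 0.19010665] [ 0.997  0.077 -0.   ] [ 0.02394622  0.29522212 -1.81160385] 17.8167
(array([ 1.8, -3.3, 75.1]), array([0. , 0. , 0.1]))
```

View pics/w5.png

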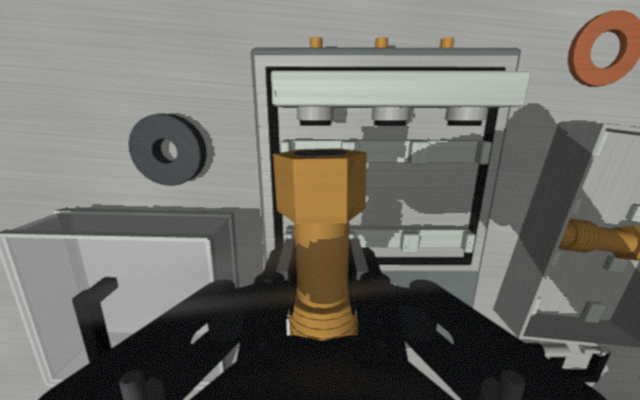

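Run:
```python
from h import *
W=load('w5')
p=[.632,.174,.0755];cc,s=np.cos(p[2]),np.sin(p[2])
P=lambda X:proj(W,np.array([p[0]+cc*X[0]-s*X[1],p[1]+s*X[0]+cc*X[1],X[2]])).round(1)
for y in(.062,0,-.062):print('head',P((.0495,y,.091)))
for x in(.0355,.0155,-.0525,-.0725):print('cheek',x,P((x,-.039,.084)),P((x,-.023,.084)))
print('manif',P((.088,.093,.116)),P((.088,-.093,.116)),P((.064,.093,.116)),P((.064,-.093,.116)))
crop('w5','w5c',245,30,535,265,2.7)
```

```text
head [316.2 125.8]
head [390.5 126. ]
head [464.7 126.2]
cheek 0.0355 [432.1 142.4] [413.7 142.3]
cheek 0.0155 [429.4 165.1] [411.5 165.1]
cheek -0.0525 [421.3 235.1] [404.8 235.1]
cheek -0.0725 [419.2 253.8] [402.9 253.7]
manif [271.6  70.7] [533.9  71.5] [273.2 106.5] [526.6 107.1]
```

View pics/w5c.png

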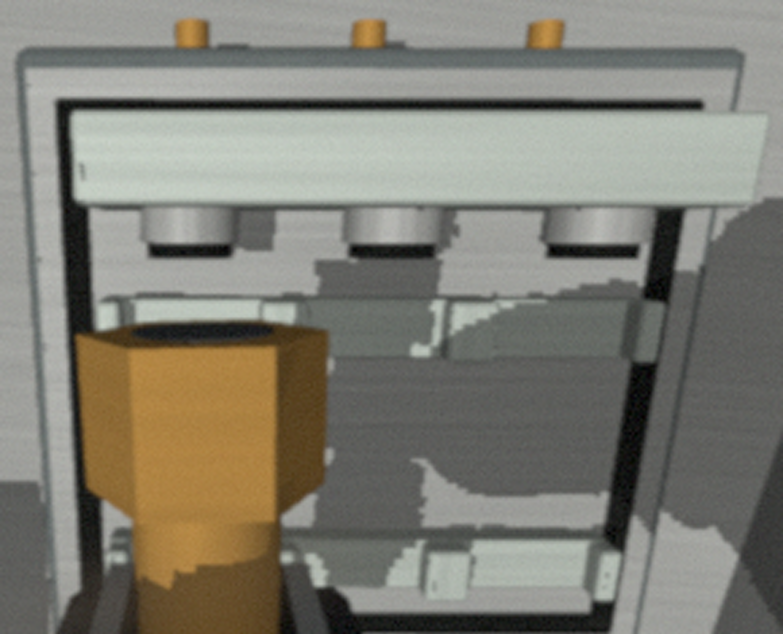

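Request:
step_arm(increments=[[[-1,2,-4,0,0,0,0],[-1,2,-4,30,0,0,0],[-1,2,-4,60,0,0,0],[-1,2,-4,75,0,0,0],[-1,2,-4,85,0,0,0],[-1,2,-4,93,0,0,0],[-1,2,-4,100,0,0,0],[-1,2,-4,105,0,0,0],[-1,2,-4,108,0,0,0],[-1,2,-4,108,0,0,0]]])

```text
t: 18.7
eef_pos: [0.6133, 0.2363, 0.0823]
tool_rot: [-0.0, 0.999, 0.038, 0.0]
contact_force: [0.5, -0.0, -2.7]
gripper_width: 0.309
grasp_force: 49.6
```

Request:
step_arm(increments=[[[-1,0,0,0,0,0,0],[-1,0,0,0,0,0,0]]])

```text
t: 18.87
eef_pos: [0.6137, 0.2364, 0.0831]
tool_rot: [-0.0, 0.999, 0.038, 0.001]
contact_force: [-0.1, 0.6, -1.5]
gripper_width: 0.308
grasp_force: 49.6
```

Request:
step_arm(increments=[[[-1,0,0,1,0,0,0],[-1,0,0,2,0,0,0],[-1,0,0,2,0,0,0],[0,0,0,2,0,0,0],[0,0,0,2,0,0,0],[0,0,0,2,0,0,0],[0,0,0,2,0,0,0],[0,0,0,-20,0,0,0],[0,0,0,-60,0,0,0],[0,0,0,-100,0,0,0]]])

```text
t: 19.7
eef_pos: [0.6121, 0.2357, 0.1821]
tool_rot: [0.001, 0.999, 0.038, -0.002]
contact_force: [0.9, -0.1, -0.2]
gripper_width: 0.497
grasp_force: 0.0
```

Request:
step_arm(increments=[[[0.2,0,0,-50,0,0,0],[0.2,0,0,-50,0,0,0],[0.2,0,0,-50,0,0,0],[0.2,0,0,-50,0,0,0]]])

```text
t: 20.03
eef_pos: [0.6135, 0.2363, 0.2331]
tool_rot: [-0.0, 0.999, 0.038, 0.001]
contact_force: [0.2, 0.4, -0.8]
gripper_width: 0.598
grasp_force: 0.0
```

Run:
```python
from h import *
x,r,o=pose(); print(x,r.as_matrix().round(3)[0],o['contact_force'],o['t'])
print(delta([.5705,-.119,.23],1.515))
shot('wrist','w6');shot('top','top6')
a=cv2.imread('pics/w6.png')[:300,150:];b=cv2.imread('pics/top6.png')[100:300,140:490]
cv2.imwrite('pics/m6.png',np.vstack([a,cv2.resize(b,(490,280))]))
```

```text
[0.61352643 0.23634607 0.23311515] [0.997 0.075 0.002] [ 0.20598316  0.42379113 -0.79640993] 20.0333
(array([-69.6, 351.1,   2.8]), array([  0.1,  -0.1, -82.5]))
```

View pics/m6.png

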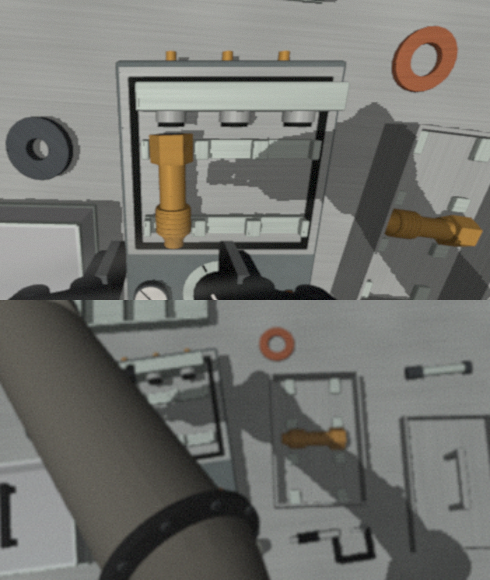

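Run:
```python
from h import *
W=load('w6');T=load('top6')
a=onz(T,342,198,.03);b=onz(T,388.5,198,.03);print(a,b,np.linalg.norm(a-b)); a=onz(W,537,221,.03);b=onz(W,630,234,.03);print(a,b,np.linalg.norm(a-b))
a=onz(W,321,137,.110);b=onz(W,324,246,.095);print('c inlet,tip',a,b)
```

```text
[ 0.57380452 -0.05100354  0.03      ] [ 0.56474904 -0.17506741  0.03      ] 0.12439392040085895
[ 0.57634593 -0.05305474  0.03      ] [ 0.56760321 -0.1827602   0.03      ] 0.12999977347202848
c inlet,tip [0.668414   0.23958578 0.11      ] [0.5504308  0.22742469 0.095     ]
```

Request:
step_arm(increments=[[[0.2,-70,351,3,0,0,-60],[0.2,-70,351,3,0,0,-60],[0.2,-70,351,3,0,0,-60],[0.2,-70,351,3,0,0,-60],[0.2,-70,351,3,0,0,-60],[0.2,-70,351,3,0,0,-60],[0.2,-70,351,3,0,0,-60],[0.2,-70,351,3,0,0,-60],[0.2,-70,351,3,0,0,-60],[0.2,-70,351,3,0,0,-60]]])

```text
t: 20.97
eef_pos: [0.5672, -0.129, 0.2269]
tool_rot: [0.0, 0.849, 0.529, -0.003]
contact_force: [-0.1, -0.7, 0.3]
gripper_width: 0.602
grasp_force: 0.0
```

Request:
step_arm(increments=[[[0.2,0,0,0,0,0,-22.5],[0.2,0,0,0,0,0,-22.5],[0.2,0,0,0,0,0,-22.5],[0.2,0,0,0,0,0,-22.5],[0.2,0,0,0,0,0,-22.5],[0.2,0,0,0,0,0,-22.5]]])

```text
t: 21.47
eef_pos: [0.5695, -0.1189, 0.2284]
tool_rot: [-0.001, 0.728, 0.686, -0.0]
contact_force: [0.9, 0.2, -0.1]
gripper_width: 0.601
grasp_force: 0.0
```

Run:
```python
from h import *
shot('wrist','w7');W=load('w7')
print(delta([.5705,-.119,.010],1.512),pose()[0])
# brass mask pca
im=W['image'].astype(int);m=((im[:,:,0]-im[:,:,2]>60)&(im[:,:,0]-im[:,:,1]>25)&(im[:,:,0]-im[:,:,1]<120)).astype(np.uint8)
n,l,s,c=cv2.connectedComponentsWithStats(m)
for i in range(1,n):
    if s[i,4]>300: print(s[i],c[i])
```

```text
(array([-1.000e-01,  1.100e+00,  2.187e+02]), array([-0.1, -0. ,  0. ])) [ 0.56961174 -0.11886587  0.22869771]
[ 456   84   57   59 1878] [484.06815761 112.92705005]
[ 307  118   30  100 2169] [321.46334716 167.2604887 ]
```

Request:
step_arm(increments=[[[0.2,0,0,40,0,0,0],[0.2,0,0,80,0,0,0],[0.2,0,0,115,0,0,0],[0.2,0,0,145,0,0,0],[0.2,0,0,170,0,0,0],[0.2,0,0,190,0,0,0],[0.2,0,0,205,0,0,0],[0.2,0,0,213,0,0,0],[0.2,0,0,218,0,0,0],[0.2,0,0,218,0,0,0]]], force=50)

```text
t: 22.35
eef_pos: [0.5696, -0.1189, 0.0107]
tool_rot: [-0.0, 0.727, 0.687, -0.0]
contact_force: [0.7, -0.1, -0.5]
gripper_width: 0.598
grasp_force: 0.0
```

Request:
step_arm(increments=[[[-1,0,0,0,0,0,0],[-1,0,0,0,0,0,0],[-1,0,0,0,0,0,0],[-1,0,0,0,0,0,0],[-1,0,0,0,0,0,0],[-1,0,0,0,0,0,0]]])

```text
t: 22.85
eef_pos: [0.5707, -0.1192, 0.0125]
tool_rot: [0.001, 0.727, 0.687, 0.0]
contact_force: [-1.5, -0.0, 6.7]
gripper_width: 0.309
grasp_force: 49.3
```

Request:
step_arm(increments=[[[-1,0,0,-10,0,0,0],[-1,0,0,-40,0,0,0],[-1,0,0,-75,0,0,0],[-1,0,0,-110,0,0,0],[-1,0,0,-150,0,0,0],[-1,0,0,-180,0,0,0],[-1,0,0,-180,0,0,0],[-1,0,0,-180,0,0,0]]])

```text
t: 23.52
eef_pos: [0.5708, -0.1193, 0.1936]
tool_rot: [0.002, 0.727, 0.687, 0.001]
contact_force: [-0.6, -0.4, -3.0]
gripper_width: 0.31
grasp_force: 50.0
```

Run:
```python
from h import *
x,r,o=pose(); print(x,r.as_matrix().round(3)[0],o['contact_force'],o['t'],o['q'])
print(delta([.6247,.1113,.19],.0755+np.pi))
```

```text
[ 0.57075419 -0.11928181  0.19359762] [0.056 0.998 0.004] [-0.56676939 -0.4167086  -3.04680944] 23.5167 [ 0.51809942  0.41634561 -0.53880524  1.79361271  0.25129957  0.99577623
 -0.1758785 ]
(array([233.2,  41. ,   3.5]), array([  0.1,   0.2, -97.5]))
```

Request:
step_arm(increments=[[[-1,233,41,0,0,0,-60],[-1,233,41,0,0,0,-60],[-1,233,41,0,0,0,-60],[-1,233,41,0,0,0,-60],[-1,233,41,0,0,0,-60],[-1,233,41,0,0,0,-60],[-1,233,41,0,0,0,-60],[-1,233,41,0,0,0,-60],[-1,233,41,0,0,0,-60],[-1,233,41,0,0,0,-60]]])

```text
t: 24.35
eef_pos: [0.6223, 0.1109, 0.1888]
tool_rot: [-0.002, 0.284, 0.959, -0.001]
contact_force: [-0.1, -0.2, -2.4]
gripper_width: 0.312
grasp_force: 50.0
```

Request:
step_arm(increments=[[[-1,0,0,0,0,0,-37.5],[-1,0,0,0,0,0,-37.5],[-1,0,0,0,0,0,-37.5],[-1,0,0,0,0,0,-37.5],[-1,0,0,0,0,0,-37.5],[-1,0,0,0,0,0,-37.5],[-1,0,0,0,0,0,-37.5],[-1,0,0,0,0,0,-37.5],[-1,0,0,0,0,0,-37.5],[-1,0,0,0,0,0,-37.5]]])

```text
t: 25.18
eef_pos: [0.6235, 0.1112, 0.191]
tool_rot: [-0.0, -0.037, 0.999, -0.0]
contact_force: [0.6, -0.5, -2.7]
gripper_width: 0.306
grasp_force: 50.0
```

Run:
```python
from h import *
x,r,o=pose(); print(x,r.as_matrix().round(3)[0],o['contact_force'],o['t'],o['q'])
print(delta([.6247,.1118,.081],.0755+np.pi))
shot('wrist','w8')
```

```text
[0.62350826 0.11120273 0.19099229] [-0.997 -0.074 -0.   ] [ 0.61004439 -0.52070762 -2.69501602] 25.1833 [ 0.36855568  0.62062538 -0.93154155  1.65362483  0.53801643  1.14557452
  0.94128716]
(array([ -1.3,   0.5, 110. ]), array([-0. , -0. , -0.1]))
```

Request:
step_arm(increments=[[[-1,-1,0.5,30,0,0,0],[-1,-1,0.5,60,0,0,0],[-1,-1,0.5,75,0,0,0],[-1,-1,0.5,85,0,0,0],[-1,-1,0.5,93,0,0,0],[-1,-1,0.5,100,0,0,0],[-1,-1,0.5,105,0,0,0],[-1,-1,0.5,109,0,0,0],[-1,-1,0.5,110,0,0,0],[-1,-1,0.5,110,0,0,0]]])

```text
t: 26.07
eef_pos: [0.6249, 0.1119, 0.0816]
tool_rot: [0.0, -0.038, 0.999, 0.0]
contact_force: [-0.5, -0.5, -2.8]
gripper_width: 0.307
grasp_force: 49.9
```

Request:
step_arm(increments=[[[-1,0,0,1,0,0,0],[-1,0,0,1,0,0,0],[-1,0,0,1,0,0,0]]])

```text
t: 26.32
eef_pos: [0.625, 0.112, 0.0807]
tool_rot: [0.0, -0.038, 0.999, 0.0]
contact_force: [0.5, 1.4, -3.0]
gripper_width: 0.302
grasp_force: 49.9
```

Request:
step_arm(increments=[[[-1,0,0,1,0,0,0],[-1,0,0,1.5,0,0,0],[0,0,0,1.5,0,0,0],[0,0,0,1.5,0,0,0],[0,0,0,1.5,0,0,0],[0,0,0,1.5,0,0,0],[0,0,0,-20,0,0,0],[0,0,0,-60,0,0,0],[0,0,0,-100,0,0,0],[0,0,0,-140,0,0,0]]])

```text
t: 27.15
eef_pos: [0.6242, 0.112, 0.2215]
tool_rot: [-0.001, -0.038, 0.999, 0.0]
contact_force: [1.3, 0.3, -0.1]
gripper_width: 0.502
grasp_force: 0.0
```

Request:
step_arm(increments=[[[0.2,30,60,-40,0,0,0],[0.2,30,60,-40,0,0,0],[0.2,30,60,-40,0,0,0],[0.2,30,60,-40,0,0,0]]])

```text
t: 27.48
eef_pos: [0.5896, 0.1723, 0.2622]
tool_rot: [0.002, -0.04, 0.999, 0.0]
contact_force: [0.1, -0.5, 0.0]
gripper_width: 0.597
grasp_force: 0.0
```

Run:
```python
from h import *
x,r,o=pose(); print(x,r.as_matrix().round(3)[0],o['contact_force'],o['t'])
shot('wrist','w9');shot('scene','scene9')
a=cv2.imread('pics/w9.png')[:330];b=cv2.imread('pics/scene9.png')[120:320,180:560]
cv2.imwrite('pics/m9.png',np.vstack([a,cv2.resize(b,(640,265))[:, :]])[:600])
```

```text
[0.58961225 0.17232479 0.26221878] [-0.997 -0.08   0.003] [ 0.13388053 -0.51404171  0.00268899] 27.4833
```

View pics/m9.png

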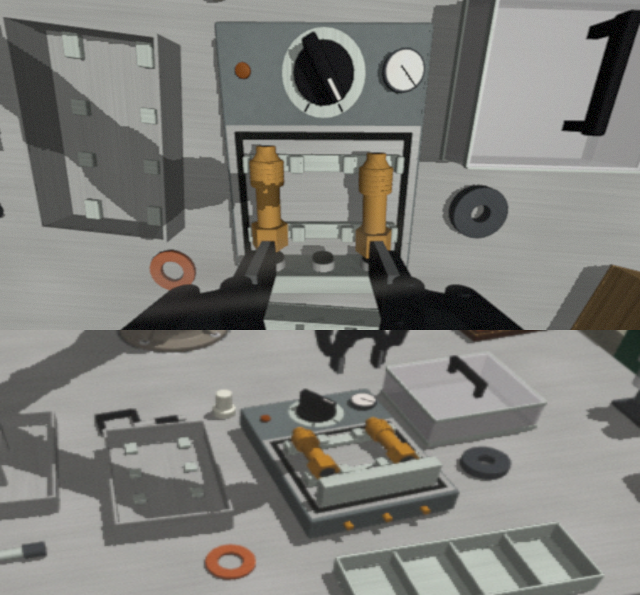

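Run:
```python
from h import *
W=load('w9')
print('handle far end',onz(W,592,131,.12),'corner',onz(W,471,163,.08))
from math import *
h=np.array([.4597,.4399]);Rm=np.array([[cos(.0508),-sin(.0508)],[sin(.0508),cos(.0508)]])
print('exp',h+Rm@[.055,0],h+Rm@[.096,-.104])
print('knob disc',onz(W,324,72,.0705))
p=[.632,.174,.0755];cc,s=np.cos(p[2]),np.sin(p[2])
print('exp knob',p[0]-.162*cc,p[1]-.162*s)
# nozzle tips/inlets
for q in((265,149),(377,155)):print('tip',onz(W,*q,.1))
print(delta([.4597,.4399,.27],.0508+np.pi))
g=lambda v:np.array([p[0]+cc*v[0]-s*v[1],p[1]+s*v[0]+cc*v[1],v[2]])
for n,v in(('gasket NL',(-.096,.104,.06)),('NR',(-.096,-.104,.06)),('rigNL',(-.215,.12,.06)),('rigNR',(-.215,-.12,.06))):print(n,proj(W,g(v)).round(1))
```

```text
handle far end [0.50875612 0.43220639 0.12      ] corner [0.55456844 0.34237531 0.08      ]
exp [0.51462905 0.4426928 ] [0.56085708 0.34090887]
knob disc [0.4702639  0.16349061 0.0705    ]
exp knob 0.4704615009649318 0.1617806166482407
tip [0.5551141  0.10654414 0.1       ]
tip [0.55177182 0.22770198 0.1       ]
(array([110.1, 280.5, -10.6]), array([-0.1, -0. ,  1.4]))
gasket NL [408.7 133.8]
NR [235.3 132.9]
rigNL [434.3  20.4]
rigNR [210.9  19. ]
```

Request:
step_arm(increments=[[[0.2,110,280,-11,0,0,1.4],[0.2,110,280,-11,0,0,1.4],[0.2,110,280,-11,0,0,1.4],[0.2,110,280,-11,0,0,1.4],[0.2,110,280,-11,0,0,1.4],[0.2,110,280,-11,0,0,1.4],[0.2,110,280,-11,0,0,1.4],[0.2,110,280,-11,0,0,1.4],[0.2,110,280,-11,0,0,1.4],[0.2,110,280,-11,0,0,1.4]]])

```text
t: 28.42
eef_pos: [0.4602, 0.4394, 0.2699]
tool_rot: [-0.001, -0.025, 1.0, -0.001]
contact_force: [0.1, -0.8, 0.6]
gripper_width: 0.603
grasp_force: 0.0
```

Run:
```python
from h import *
W=shot('wrist','w10'); x=pose()[0];print(x,pose()[1].as_matrix()[0].round(3))
im=W['image'].max(2); m=(im<45).astype(np.uint8)
h=np.array([.4597,.4399])
pts=[proj(W,np.array([*(h+[a,a*.05]),.12])) for a in(-.055,.055)];print('pred',np.round(pts,1))
n,l,s,c=cv2.connectedComponentsWithStats(m)
for i in range(1,n):
    if s[i,4]>150: print(s[i],c[i].round(1))
for v in range(int(min(p[1] for p in pts))-15,int(max(p[1] for p in pts))+20,8): print(v,np.flatnonzero(m[v,200:440])[[0,-1]]+200 if m[v,200:440].any() else None, m[v,200:440].sum())
```

```text
[0.4612115  0.43834146 0.26994363] [-0.999 -0.048 -0.001]
pred [[324.4 135.2]
 [324.  234.8]]
[ 612   48   28   85 1211] [630.  102.5]
[317 134  12  98 995] [322.5 181.8]
[  54  149   80   60 2989] [ 97.8 173.9]
[200 162  20  58 714] [210.2 189. ]
[ 499  205  102   78 3135] [536.4 241.4]
[  43  219  161   44 1133] [131.4 226.9]
[369 242  19  42 485] [376.3 266.2]
[   35   251   575   149 40814] [321.8 351.1]
[ 613  257   27   87 1253] [631.2 295.8]
[ 74 323  24  15 204] [ 85.7 330.6]
120 None 0
128 None 0
136 [318 327] 10
144 [318 327] 10
152 [318 327] 10
160 [318 327] 10
168 [201 327] 24
176 [202 328] 25
184 [203 328] 25
192 [205 327] 23
200 [206 327] 23
208 [207 327] 23
216 [208 327] 16
224 [318 327] 10
232 None 0
240 [200 200] 1
248 [200 375] 9
```

Request:
step_arm(increments=[[[0.2,1,1,40,0,0,0],[0.2,1,1,80,0,0,0],[0.2,1,1,115,0,0,0],[0,1,1,140,0,0,0],[0,1,1,158,0,0,0],[0,1,1,168,0,0,0],[0,1,1,173,0,0,0],[0,1,1,173,0,0,0],[-1,1,1,173,0,0,0],[-1,1,1,173,0,0,0]]], force=60)

```text
t: 29.3
eef_pos: [0.4593, 0.4418, 0.0998]
tool_rot: [0.001, -0.025, 1.0, 0.001]
contact_force: [0.3, 0.5, 0.9]
gripper_width: 0.227
grasp_force: 0.0
```

Request:
step_arm(increments=[[[-1,0,0,0,0,0,0],[-1,0,0,0,0,0,0],[-1,0,0,0,0,0,0],[-1,0,0,0,0,0,0],[-1,0,0,0,0,0,0]]])

```text
t: 29.72
eef_pos: [0.4592, 0.4418, 0.1]
tool_rot: [0.001, -0.025, 1.0, 0.0]
contact_force: [0.7, -1.3, 7.8]
gripper_width: 0.145
grasp_force: 61.0
```

Request:
step_arm(increments=[[[-1,0,0,-10,0,0,0],[-1,0,0,-40,0,0,0],[-1,0,0,-75,0,0,0],[-1,0,0,-110,0,0,0],[-1,0,0,-145,0,0,0],[-1,0,0,-175,0,0,0],[-1,0,0,-180,0,0,0],[-1,0,0,-180,0,0,0]]])

```text
t: 30.38
eef_pos: [0.4585, 0.4424, 0.2807]
tool_rot: [0.001, -0.026, 1.0, 0.001]
contact_force: [0.3, -0.2, -4.5]
gripper_width: 0.145
grasp_force: 59.6
```

Run:
```python
from h import *
x,r,o=pose(); print(x,r.as_matrix().round(3)[0],o['contact_force'],o['t'])
print(delta([.635,.174,.275],.070+np.pi))
```

```text
[0.45848743 0.44236166 0.28070572] [-0.999 -0.051  0.003] [ 0.30537914 -0.17378874 -4.47567749] 30.3833
(array([-162.5, -277.1,    5.5]), array([ 0.2,  0.2, -1.1]))
```

Request:
step_arm(increments=[[[-1,-16,-28,0,0,0,0],[-1,-35,-60,0,0,0,0],[-1,-54,-92,0,0,0,-0.5],[-1,-73,-124,0,0,0,-0.5],[-1,-92,-156,0,0,0,-0.5],[-1,-111,-188,0,0,0,-1.1],[-1,-130,-220,0,0,0,-1.1],[-1,-147,-250,0,0,0,-1.1],[-1,-159,-270,0,0,0,-1.1],[-1,-162,-277,0,0,0,-1.1]]])

```text
t: 31.22
eef_pos: [0.6364, 0.1659, 0.2745]
tool_rot: [-0.002, -0.031, 1.0, -0.002]
contact_force: [-0.2, -1.0, -3.9]
gripper_width: 0.146
grasp_force: 59.6
```

Request:
step_arm(increments=[[[-1,0,0,0,0,0,0],[-1,0,0,0,0,0,0],[-1,0,0,0,0,0,0],[-1,0,0,0,0,0,0]]])

```text
t: 31.55
eef_pos: [0.6329, 0.1752, 0.2781]
tool_rot: [-0.0, -0.037, 0.999, 0.0]
contact_force: [0.6, 0.6, -3.7]
gripper_width: 0.15
grasp_force: 59.7
```

Run:
```python
from h import *
x,r,o=pose(); print(x,r.as_matrix().round(3),o['contact_force'],o['t'])
print(delta([.635,.174,.163],.070+np.pi))
```

```text
[0.63288588 0.17519615 0.27805334] [[-0.997 -0.074 -0.001]
 [-0.074  0.997  0.001]
 [ 0.001  0.001 -1.   ]] [ 0.61056784  0.62071235 -3.71544775] 31.55
(array([ -2.1,  -1.4, 115.1]), array([ 0. , -0. ,  0.2]))
```

Request:
step_arm(increments=[[[-1,-2,-1,0,0,0,0],[-1,-2,-1,15,0,0,0],[-1,-2,-1,30,0,0,0],[-1,-2,-1,42,0,0,0],[-1,-2,-1,53,0,0,0],[-1,-2,-1,64,0,0,0],[-1,-2,-1,74,0,0,0],[-1,-2,-1,84,0,0,0],[-1,-2,-1,93,0,0,0],[-1,-2,-1,100,0,0,0]]])

```text
t: 32.38
eef_pos: [0.6362, 0.172, 0.1771]
tool_rot: [-0.0, -0.035, 0.999, -0.0]
contact_force: [-0.2, 0.1, -5.0]
gripper_width: 0.147
grasp_force: 59.6
```

Request:
step_arm(increments=[[[-1,0,0,6,0,0,0],[-1,0,0,11,0,0,0],[-1,0,0,15,0,0,0],[-1,0,0,16,0,0,0],[-1,0,0,16,0,0,0]]])

```text
t: 32.8
eef_pos: [0.6364, 0.1721, 0.1622]
tool_rot: [-0.0, -0.035, 0.999, -0.0]
contact_force: [0.4, 0.7, -4.1]
gripper_width: 0.147
grasp_force: 59.6
```

Still hanging free; I lower it the last 2–3 mm.

Request:
step_arm(increments=[[[-1,1,1,1.5,0,0,0],[-1,1,1,3,0,0,0],[-1,1,1,3,0,0,0],[-1,1,1,3,0,0,0]]])

```text
t: 33.13
eef_pos: [0.6354, 0.1735, 0.16]
tool_rot: [0.0, -0.035, 0.999, 0.0]
contact_force: [-1.1, -0.2, 0.6]
gripper_width: 0.148
grasp_force: 60.3
```

Request:
step_arm(increments=[[[-1,0,0,0.5,0,0,0],[0.2,0,0,0.5,0,0,0],[0.2,0,0,0.5,0,0,0],[0.2,0,0,0.5,0,0,0],[0.2,0,0,-20,0,0,0],[0.2,0,0,-60,0,0,0],[0.2,0,0,-100,0,0,0],[0.2,0,0,-130,0,0,0],[0.2,0,0,-130,0,0,0],[0.2,0,0,-130,0,0,0]]])

```text
t: 33.97
eef_pos: [0.6363, 0.1737, 0.2916]
tool_rot: [0.002, -0.035, 0.999, 0.001]
contact_force: [-0.0, -0.4, -0.3]
gripper_width: 0.603
grasp_force: 0.0
```

Run:
```python
from h import *
x,r,o=pose(); print(x,o['t'])
shot('wrist','w11');shot('scene','scene11')
a=cv2.imread('pics/w11.png')[:340];b=cv2.imread('pics/scene11.png')[140:300,290:540]
cv2.imwrite('pics/m11.png',np.vstack([a,cv2.resize(b,(640,410))[:260]]))
```

```text
[0.63631022 0.17370719 0.29164925] 33.9667
```

View pics/m11.png

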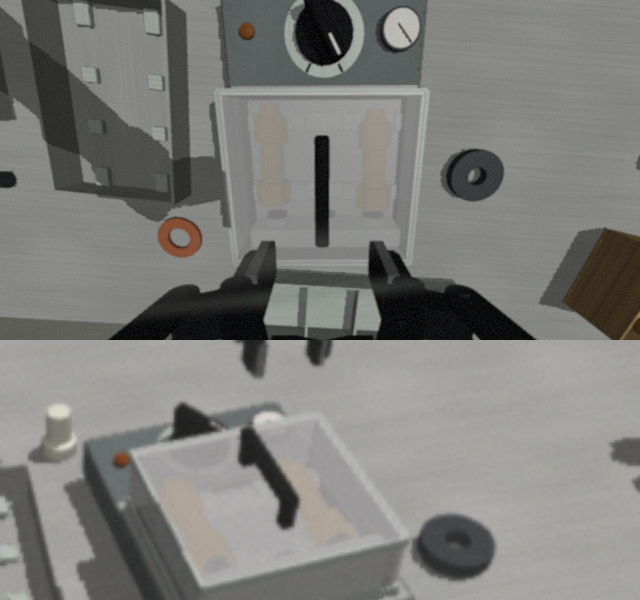

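Run:
```python
from h import *
W=load('w11');S=load('scene11')
C=[onz(W,*p,.14) for p in((216,90),(428,90),(408,264),(236,264))];print(np.round(C,3),np.mean(C,0).round(4))
s=lambda x,y:(S,290+x*250/640,140+(y-340)*160/410)
D=[onz(*s(*p),.14) for p in((322,417),(133,455),(198,585),(408,540))];print(np.round(D,3),np.mean(D,0))
for (a,b) in(((216,90),(133,455)),((428,90),(322,417))):print(tri((W,*a),s(*b)).round(3))
print('knob',onz(W,324,30,.0705), 'bar end',onz(load('w9'),309,36,.1045),'marker',onz(load('w9'),338,100,.1045))
print(delta([.4705,.1625,.20],.54+np.pi))
```

```text
[[0.546 0.062 0.14 ]
 [0.531 0.269 0.14 ]
 [0.723 0.28  0.14 ]
 [0.737 0.078 0.14 ]] [0.6343 0.1722 0.14  ]
[[0.543 0.272 0.14 ]
 [0.555 0.064 0.14 ]
 [0.738 0.074 0.14 ]
 [0.729 0.282 0.14 ]] [0.6411668  0.17307542 0.14      ]
[0.548 0.063 0.136]
[0.531 0.276 0.129]
knob [0.46932933 0.16287971 0.0705    ] bar end [0.44474358 0.14679212 0.1045    ] marker [0.49950755 0.17983613 0.1045    ]
(array([164.8,   1.6,  88.5]), array([ -0. ,  -0.1, -26.9]))
```

Request:
step_arm(increments=[[[0,165,2,0,0,0,-27],[0,165,2,0,0,0,-27],[0,165,2,0,0,0,-27],[0,165,2,0,0,0,-27],[0,165,2,0,0,0,-27],[0,165,2,60,0,0,-27],[0,165,2,89,0,0,-27],[0,165,2,89,0,0,-27],[0,165,2,89,0,0,-27],[0,165,2,89,0,0,-27]]])

```text
t: 34.9
eef_pos: [0.4707, 0.164, 0.2009]
tool_rot: [-0.0, -0.268, 0.963, 0.001]
contact_force: [-0.0, 0.0, 1.2]
gripper_width: 0.505
grasp_force: 0.0
```

Run:
```python
from h import *
x,r,o=pose(); print(x,r.as_matrix().round(3)[0],o['q'],o['t'])
print(delta([.470,.1628,.078],.542+np.pi))
```

```text
[0.47071404 0.1640493  0.20094049] [-0.857 -0.516 -0.001] [ 0.46490833  0.44910698 -1.14965596  1.94799913  0.47268477  1.05065831
  1.21951896] 34.9
(array([  1.2,  -0.9, 122.9]), array([ 0.1, -0. ,  0. ]))
```

Request:
step_arm(increments=[[[0,1,-1,35,0,0,0],[0,1,-1,65,0,0,0],[0,1,-1,90,0,0,0],[0,1,-1,108,0,0,0],[0,1,-1,118,0,0,0],[0,1,-1,122,0,0,0],[0,1,-1,122,0,0,0],[-1,1,-1,122,0,0,0],[-1,1,-1,122,0,0,0],[-1,1,-1,122,0,0,0]]], force=70)

```text
t: 35.73
eef_pos: [0.4708, 0.1641, 0.0801]
tool_rot: [0.001, -0.268, 0.963, 0.001]
contact_force: [-2.8, 4.3, 3.7]
gripper_width: 0.173
grasp_force: 68.3
```

Request:
step_arm(increments=[[[-1,0,0,0,0,0,0],[-1,0,0,0,0,0,0],[-1,0,0,0,0,0,0],[-1,0,0,0,0,0,0]]])

```text
t: 36.07
eef_pos: [0.4708, 0.1641, 0.0801]
tool_rot: [0.002, -0.268, 0.963, 0.001]
contact_force: [-2.8, 3.7, 6.5]
gripper_width: 0.172
grasp_force: 68.6
```

Gripped at 16 mm. Now the knob turns clockwise.

Request:
step_arm(increments=[[[-1,0,0,0,0,0,6],[-1,0,0,0,0,0,12],[-1,0,0,0,0,0,18],[-1,0,0,0,0,0,24],[-1,0,0,0,0,0,30],[-1,0,0,0,0,0,36],[-1,0,0,0,0,0,42],[-1,0,0,0,0,0,48],[-1,0,0,0,0,0,52],[-1,0,0,0,0,0,52]]])

```text
t: 36.9
eef_pos: [0.4707, 0.1648, 0.0801]
tool_rot: [0.001, 0.183, 0.983, 0.002]
contact_force: [-2.9, 4.9, 4.6]
gripper_width: 0.176
grasp_force: 68.6
```

Request:
step_arm(increments=[[[-1,0,0,0,0,0,0],[-1,0,0,0,0,0,0],[-1,0,0,0,0,0,0],[-1,0,0,0,0,0,0]]])

```text
t: 37.23
eef_pos: [0.4707, 0.1648, 0.0801]
tool_rot: [0.001, 0.181, 0.983, 0.002]
contact_force: [-3.2, 4.6, 4.7]
gripper_width: 0.174
grasp_force: 68.7
```

Run:
```python
from h import *
x,r,o=pose(); m=r.as_matrix();print(x,np.arctan2(-m[1,0],-m[0,0]),o['torque'],o['contact_force'],o['t'])
```

```text
[0.47068455 0.16481132 0.08012456] -0.3642670068687872 [0.76988547 0.68376282 0.00930823] [-3.1540649   4.55575309  4.70358883] 37.2333
```

Request:
step_arm(increments=[[[0,0,0,0,0,0,0],[0,0,0,0,0,0,0],[0,0,0,0,0,0,0],[0,0,0,0,0,0,0],[0,0,0,-20,0,0,0],[0,0,0,-60,0,0,0],[0,0,0,-100,0,0,0],[0,0,0,-140,0,0,0],[0,0,0,-180,0,0,0],[0,0,0,-180,0,0,0]]])

```text
t: 38.07
eef_pos: [0.4737, 0.1643, 0.2658]
tool_rot: [0.005, 0.182, 0.983, 0.002]
contact_force: [0.4, 0.5, 0.6]
gripper_width: 0.501
grasp_force: 0.0
```

Run:
```python
from h import *
W=shot('wrist','w12'); x,r,o=pose();print(x,o['contact_force'],o['t'])
# rectify knob top plane z=.1045 to world grid, find white marker + hood rim check
g=np.mgrid[0:120,0:120]*.001
P=np.array([[proj(W,np.array([.47-.06+i*.001,.163-.06+j*.001,.1045])) for j in range(120)] for i in range(120)],np.float32)
B=cv2.remap(W['image'],P[:,:,0],P[:,:,1],cv2.INTER_LINEAR).max(2)
m=(B<45).astype(np.uint8); n,l,s,c=cv2.connectedComponentsWithStats(m);k=1+np.argmax(s[1:,4])
bright=(B>110).astype(np.uint8)*(cv2.morphologyEx((l==k).astype(np.uint8),cv2.MORPH_CLOSE,np.ones((15,15))))
ii,jj=np.nonzero(bright);print(len(ii));
if len(ii)>5:
    q=np.cov(np.vstack([ii,jj]));w,v=np.linalg.eigh(q);d=v[:,1]*np.sign(v[0,1]);print('marker yaw',np.arctan2(d[1],d[0]),w,'pos',ii.mean()-60,jj.mean()-60)
print(c[k]-60,s[k])
T=shot('top','top12')
```

```text
[0.4725541  0.1630685  0.26248365] [-0.18304006 -0.81499496 -0.13723822] 38.1167
79
marker yaw -0.3843342336277528 [ 1.41458085 30.91063823] pos 20.45569620253164 -7.341772151898731
[ 2.37331334 -6.22301349] [  34   25   58   68 2668]
```

Run:
```python
from h import *
a=load('scene11')['image'].astype(int);b=shot('scene','scene12')['image'].astype(int)
d=np.abs(a-b).max(2)>60
print('hood',d[190:275,340:460].mean(),'tray',d[180:300,150:240].mean())
for n,l in(('t2','top6'),('t12','top12')):
    im=load(l)['image'];print(n,im[150:260,420:500].mean())
x,r,o=pose();print(x,o['joint_vel'].round(3),o['contact_force'])
```

```text
hood 0.0 tray 0.24574074074074073
t2 120.77526515151516
t12 112.87806818181818
[0.47030271 0.16145856 0.25839277] [-0.011  0.029  0.013  0.03   0.    -0.002 -0.001] [ 0.53670801  0.16349751 -0.32827896]
```

Request:
step_arm(increments=[[[0,0,0,0,0,0,0],[0,0,0,0,0,0,0],[0,0,0,0,0,0,0],[0,0,0,0,0,0,0],[0,0,0,0,0,0,0],[0,0,0,0,0,0,0]]])

```text
t: 38.72
eef_pos: [0.4701, 0.1621, 0.258]
tool_rot: [-0.0, 0.182, 0.983, -0.0]
contact_force: [-0.1, -0.8, -0.3]
gripper_width: 0.499
grasp_force: 0.0
```

Run:
```python
from h import *
T=load('top12')['image'];T6=load('top6')['image']
g=lambda i:cv2.Canny(cv2.GaussianBlur(cv2.cvtColor(i,cv2.COLOR_RGB2GRAY),(3,3),0),40,100)
a=g(load('scene0')['image']);
def match(i,j,u0,v0,u1,v1,m=25):
    t=cv2.GaussianBlur(g(i)[v0:v1,u0:u1],(5,5),0);s=cv2.GaussianBlur(g(j)[v0-m:v1+m,u0-m:u1+m],(5,5),0)
    r=cv2.matchTemplate(s,t,cv2.TM_CCOEFF_NORMED);_,mx,_,p=cv2.minMaxLoc(r);return p[0]-m,p[1]-m,round(mx,2)
print('top tray (top cam, since t6)',match(T6,T,425,175,500,285))
print('scene 9->12',match(load('scene9')['image'],load('scene12')['image'],150,190,215,290), 'scene11->12',match(load('scene11')['image'],load('scene12')['image'],150,190,215,290))
print('hood scene',match(load('scene11')['image'],load('scene12')['image'],340,190,460,275))
x,r,o=pose();print(x,abs(o['joint_vel']).max())
```

```text
top tray (top cam, since t6) (0, 0, 0.88)
scene 9->12 (0, 0, 0.65) scene11->12 (0, 0, 0.59)
hood scene (0, 0, 0.98)
[0.47012212 0.16211448 0.257979  ] 0.002141677896942275
```

The top tray and hood haven't moved, the knob is past its detent, and the arm is still and clear of everything. I'm handing in.

```bash
python3 -c "
from station import bot
print(bot.hand_in())"
```

```text
the job is handed in; nothing more can be done
None
```

I handed the job in at about 39 s of robot time and got no verdict back: both nozzles present (b and c; a was absent) are in their own cradles with inlets to the seal heads, the hood is back on its gasket, the selector reads about 0.95 rad in my measurements, and the top tray stands on the bench.

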